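# Tip the casting over the fence and scan its code plate

### The arm

A 6-joint arm with a two-finger parallel gripper is mounted at the origin on the work surface. World frame = base frame: x ahead of the robot, y to its left, z up, the work surface at z = 0. Lengths are in m, angles in rad, forces in N, time in s.
With the tool pointing down it reaches from about 0.35 to 1 m from the base axis. Payload 7.1 kg.
Tool frame: the origin (TCP) lies midway between the tips of the shut fingers; the grasp point (between the pads) lies 19 mm behind it; z points along the fingers, y is the direction in which the jaws open and shut (so a half turn about z gives the same grasp; the last joint's range is limited). The gripper opens to 85 mm and grips with 20 to 120 N. Pads are 22 mm wide; open, the fingers measure 114 mm over their backs; the gripper's body (76 mm by 85 mm) begins 54 mm behind the grasp point. The pads swing forward as they close: fully open they stand 13 mm farther back than shut.
Start: joints at [1.257, 0.423, 1.63, -0, 1.089, -0.019], TCP at [0.182, 0.598, 0.231] pointing down, gripper open.
Joint ranges: [-3, 3], [-0.9, 2.11], [0.09, 2.58], [-1.31, 4.45], [0.11, 2.69], [-2.54, 2.54]. Speed limits (rad/s): [2.39, 2.39, 3.01, 3.14, 3.14, 3.14].

### API

Orientations are given as a rotation vector (axis times angle).
In Python, from cell import robot, snapshot gives the robot as it stands.
- The arm moves only by the shell command python3 -m crank 'ROWS'. ROWS is JSON, a list of rows, each an object with "translation": the shift along the world's x, y, z in mm, a list of three; "dr": the turn, a rotation vector about the world's x, y, z in degrees, a list of three; "grip": the finger opening in mm, from 0 to 85.4. In form: [{"translation": [dx, dy, dz], "dr": [wx, wy, wz], "grip": grip}, ...]. A call has 1 to 8 rows; each row is the pose to reach, as a shift and turn from the pose measured when the call began; what a row does not reach only later rows make up. A row lasts 1/10 s, in which the tool goes at most 50 mm and 8.59 degrees, less where a joint would pass 70% of its speed; a pose out of reach is approached as far as the arm can. A call with a gripper value outside its range is refused whole. The fingers move at their own pace and stop on an object; the grip force is fixed at half the most. Time passes only in rows, so rows that repeat a pose let the fingers close. It gives the time, the measured TCP pose, the force and the opening at its end, in the units of the state.
- robot.get_obs(): the state, without advancing time (a new reading comes with each control period).
- snapshot(name): name is "scene" or "top" or "wrist"; returns a dict with "image" (400x640x3 uint8, blue, green, red), "K" (3x3 intrinsics, pixels), "world_from_camera" (4x4, takes a point from camera to world coordinates). Camera axes: x right, y up, looking along -z (the intrinsics and any distortion apply to the point x, -y, -z); pixel columns grow to the right and rows downward; lengths in m; the calibration is good to about 2 mm. A picture is of the moment at which its call begins. There is no depth.
- robot.job_done(): hands the job in, once; it reports no verdict.
The state is a dict: "time": time; "joints": joint angles; "dq": joint speeds; "joint_torque": joint torques, N m; "ee_pos": TCP position; "tool_rot": TCP orientation; "contact_force": force on the tool from outside, world axes, zero at the start; "wrist_torque": the same for the moment, N m; "gripper_width": finger opening in m.
Only numpy, scipy, OpenCV 4.12 (cv2) and the standard library are available. Lean on these libraries where they do the work, as an engineer would, in place of code of your own. Each camera call takes 0.05 s, during which the arm holds its last target.

### The job

Slide the aluminium casting over the bench until it stands square against the yellow fence, then push it high up so that it tips over the fence, without lifting it, and lies flat on the black rubber pad with its blue code plate on top. Then take the yellow scanner from its stand, point its lens at the middle of the plate from about 8 cm away without touching the casting, hold it there steady for a full second, and put it back in its stand. Leave the other things on the bench where they are.

Things in the scene. Friction and masses are not known exactly. Their poses are not given: they have to be found in the camera images.
- casting: hollow aluminium casting, a block 60 (x) by 100 (y) by 110 mm tall (z), 0.5 to 0.95 kg, loose, standing 15 to 45 mm short of the fence, up to 0.2 rad off square. Origin: centre of its underside at the start. Its -x face (robot's side) bears the code plate; +x looks at the fence. Tipping turns +x down, the plate up. Its 100 mm width is too wide to grip.
- plate (a point): centre of the blue code plate (44 by 40 mm, with a white and black code), on the casting's -x face, 58 mm above its underside; axes as casting, so -x points out of the plate
- heel (a point): middle of the casting's lower edge on the fence side: 30 mm along +x from its origin, on the underside; axes as casting
- station: fixed tipping station; origin at bench level, middle of the yellow fence's front face; x away from the robot over the pad, y along the fence. Fence: 12 mm deep, 300 long, only 16 high; the black rubber pad behind is as high and reaches x = 150. Pushed over by some 40 degrees the casting falls onto the pad by itself; the plate is then 76 mm above the bench
- lamp (a point): centre of the grey lamp bar fixed over the pad, along the station's y: 30 mm (x) by 300 by 26 mm, underside 204 mm above the bench, 35 mm beyond the fence front; its posts, 22 mm square, stand 135 mm to either side. To tip the casting or aim at it the hand must lean back towards the robot, tool tilted about 35 degrees
- scanner: yellow stick scanner with a black grip, 140 mm long, 30 (x) by 28 mm (y), 0.16 kg, loose. Origin: centre of the lens at its lower end; z runs from the lens to the grip end; it looks along -z. In the stand it leans 35 degrees from vertical, grip end towards the stand's -x (the robot). Grip it across y on the black part, 86 to 138 mm from the lens; pull it out along its z by 70 mm or more
- stand: fixed grey scanner stand, left or right of the station, on a dark steel base 130 by 75 mm centred at x = 10; origin at bench level, x away from the robot. The sloping cradle holds the lower 45 mm of the scanner between cheeks 46 mm over all (38 mm between them), with a back plate (flared lip at its top) under its lower 70 mm, open in front (+x); the lens rests at x = 40, z = 32
- rest (a point): where the lens rests (on a sloping toe, 21 mm each way) when the scanner is home in its stand: fixed to the stand at x = 40, y = 0, z = 32 mm
- ferrule_bin: fixed red bin with brass ferrules, 120 by 90 by 45 mm tall, on the side opposite the stand; origin: centre of its underside
- flux_bottle: amber flux bottle, 34 mm across, 75 mm tall, loose, to be left alone; origin: at the middle of its underside
- solder_spool: solder spool, 52 mm across, 40 mm tall, loose, to be left alone; origin: at the middle of its underside
- mallet: hammer lying down, loose, to be left alone; origin: within its length, at bench level
- driver: screwdriver lying down, loose, to be left alone; origin: within its length, at bench level
- slide_ring: brass ring, 48 mm across, 14 mm high, loose, to be left alone; origin: at the middle of its underside
There are look-alikes about, which are no part of the job. Several things have the shape of the stand; the one meant has the colours described above. Of the things that look like the scanner, the smaller one is meant.

How it is judged:
On the way, in this order (a step that is already met when the one before it is completed fails the run):
1. the casting stands upright and square against the fence (x of heel in the frame of station between -0.006 and 0.004 m and angle between casting's own z axis and vertical below 0.1 rad and angle between the x axis of casting and the x axis of station, either way round below 0.08 rad), for 0.1 s.
2. the casting has been tipped over the fence and lies flat on the pad, code plate up (angle between casting's own x axis and vertical above 3.04 rad and height (world z) of plate between 0.07 and 0.083 m and x of plate in the frame of station between 0 and 0.09 m and y of plate in the frame of station between -0.075 and 0.075 m and linear speed of casting below 0.03 m/s), for 0.3 s.
3. the held scanner is pointed at the code plate, steady for a second (all of step 2 and x of plate in the frame of scanner between -0.016 and 0.016 m and y of plate in the frame of scanner between -0.016 and 0.016 m and z of plate in the frame of scanner between -0.11 and -0.05 m and angle between scanner's own z axis and vertical below 1 rad and linear speed of scanner below 0.03 m/s and angular speed of scanner below 0.2 rad/s and contact force between the fingers and scanner above 1 N), for 1 s.
At the end, for the whole second after the job is handed in: Casting at rest, flat on the pad (5 deg), plate up, plate centre 0-90 mm beyond the fence front and within 75 mm of the middle; scanner back in its stand, released and still: lens within 20 mm of its rest, leaning 23-48 deg, turned under 20 deg from the stand's y (all of step 2 and distance between scanner and rest below 0.02 m and angle between the z axis of scanner and the z axis of stand, either way round between 0.4 and 0.85 rad and angle between the y axis of scanner and the y axis of stand, either way round below 0.35 rad and linear speed of scanner below 0.02 m/s); the robot touches nothing.
It fails at once if the casting is lifted (plate more than 130 mm above the bench) (height (world z) of plate above 0.13 m).
It fails at once if the scanner touches the casting (contact force between scanner and casting above 0.5 N).
It fails at once if one of the loose bystanders is moved more than 30 mm (distance of any of flux_bottle, solder_spool, mallet, driver, slide_ring from where it was at the start of the episode above 0.03 m).
It also fails if it takes over 72 s, if anything falls off the work surface, if the arm or the gripper's body presses on something with over 40 N, if the wrist force passes 120 N, or if a joint passes its speed limit or range.

## Working session

There is one attempt and no reset: what is moved stays moved. The work goes in short steps, Python scripts to look and compute and a shell command to move; the robot and the scene stay as the last step left them, time stands still between calls to the robot, and variables do not carry over. Pictures are saved under pics/ and viewed, and the job is handed in when it is done.

```bash
ls; mkdir -p pics
python3 - <<'E'
from cell import robot, snapshot
import cv2
o=robot.get_obs(); print(o)
for n in ["scene","top","wrist"]:
    s=snapshot(n); cv2.imwrite(f"pics/{n}0.png",s["image"]); print(n,s["K"],s["world_from_camera"],s.keys())
E
```

```text
pics
{'time': 0.0, 'joints': array([ 1.25698428e+00,  4.23846402e-01,  1.63072680e+00, -4.23078330e-06,
        1.08858694e+00, -1.90271899e-02]), 'dq': array([-9.12486375e-05, -7.57309100e-04,  3.81069247e-04,  1.91886103e-03,
       -2.50228767e-04,  7.00174746e-04]), 'joint_torque': array([ 1.98152316e-03, -5.57380593e+01, -2.81745207e+01,  6.08081905e-05,
        7.31450928e-03,  1.53206514e-05]), 'ee_pos': array([0.18140211, 0.59750536, 0.23052776]), 'tool_rot': array([-4.61331431e-01, -3.10727592e+00,  2.42896528e-03]), 'contact_force': array([0.78157367, 0.06524833, 0.14323896]), 'wrist_torque': array([ 0.00428065,  0.01226235, -0.03383866]), 'gripper_width': 0.08531344791334451}
scene [[469.03197644   0.         314.88453185]
 [  0.         469.03197644 196.97016001]
 [  0.           0.           1.        ]] [[-0.02623762 -0.76049741  0.64881066  1.25255897]
 [ 0.99965229 -0.0216633   0.01503306  0.01857631]
 [ 0.00262277  0.6489795   0.76080138  1.07692311]
 [ 0.          0.          0.          1.        ]] dict_keys(['image', 'K', 'world_from_camera'])
top [[374.99829156   0.         321.7412045 ]
 [  0.         374.99829156 200.57487079]
 [  0.           0.           1.        ]] [[-0.00160292  0.98136855 -0.1921281   0.27394142]
 [-0.99983246  0.00193045  0.01820211  0.01444802]
 [ 0.01823387  0.19212509  0.98120104  1.1188193 ]
 [ 0.          0.          0.          1.        ]] dict_keys(['image', 'K', 'world_from_camera'])
wrist [[340.00217938   0.         316.63638562]
 [  0.         340.00217938 200.46324578]
 [  0.           0.           1.        ]] [[ 2.90013067e-01 -9.12585523e-01 -2.88236161e-01  1.06659777e-01]
 [ 9.57022254e-01  2.76260641e-01  8.82522765e-02  6.20693340e-01]
 [-9.09443173e-04 -3.01442734e-01  9.53483849e-01  3.73617513e-01]
 [ 0.00000000e+00  0.00000000e+00  0.00000000e+00  1.00000000e+00]] dict_keys(['image', 'K', 'world_from_camera'])
```

View pics/scene0.png

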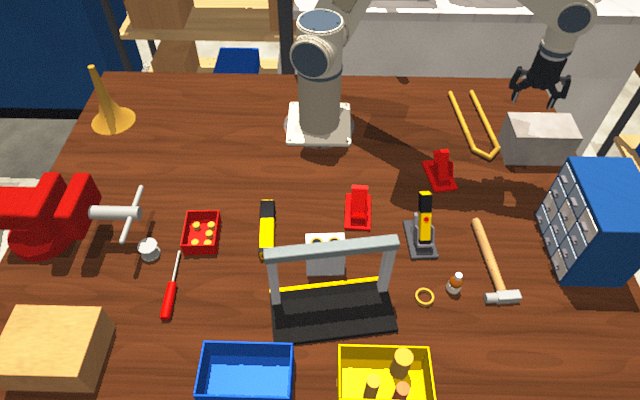

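View pics/top0.png

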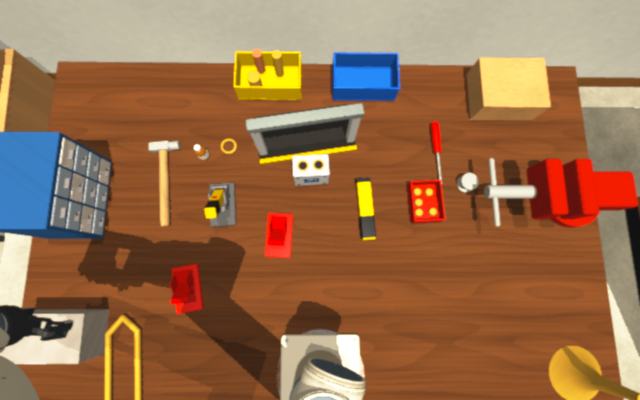

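View pics/wrist0.png

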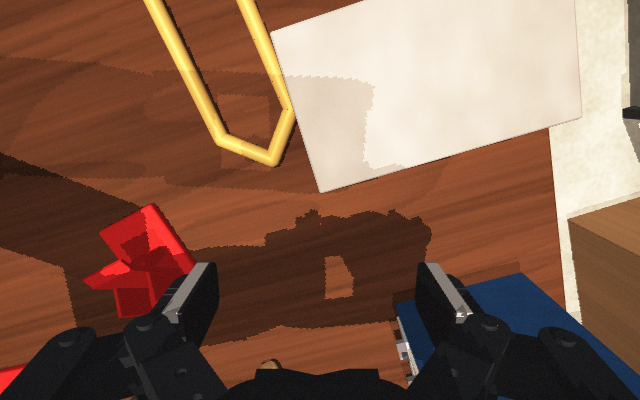

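Run:
```python
import cv2
a=cv2.imread("pics/top0.png"); cv2.imwrite("pics/c1.png",cv2.resize(a[90:250,190:390],None,fx=4,fy=3.75,interpolation=cv2.INTER_CUBIC)[:600])
a=cv2.imread("pics/scene0.png"); cv2.imwrite("pics/c2.png",cv2.resize(a[180:350,240:450],None,fx=3.5,fy=3.5,interpolation=cv2.INTER_CUBIC))
```

```text
(no output)
```

View pics/c1.png

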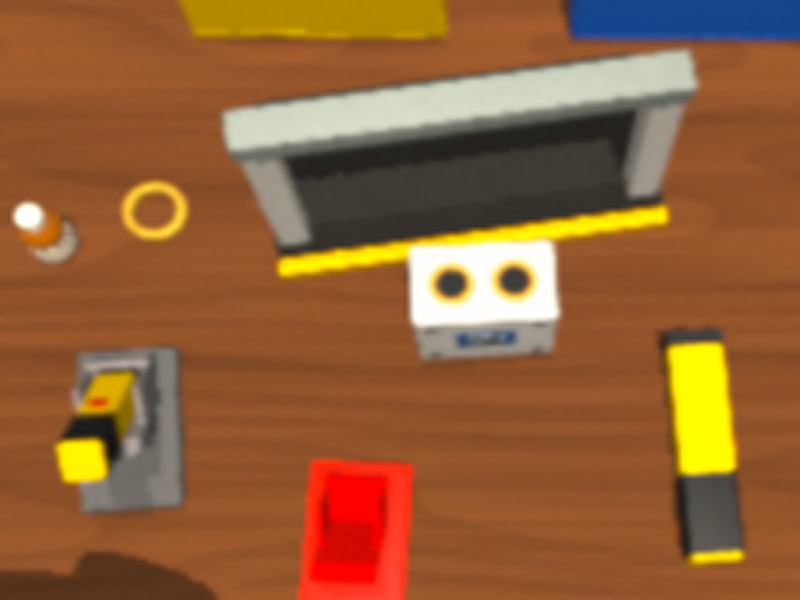

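View pics/c2.png

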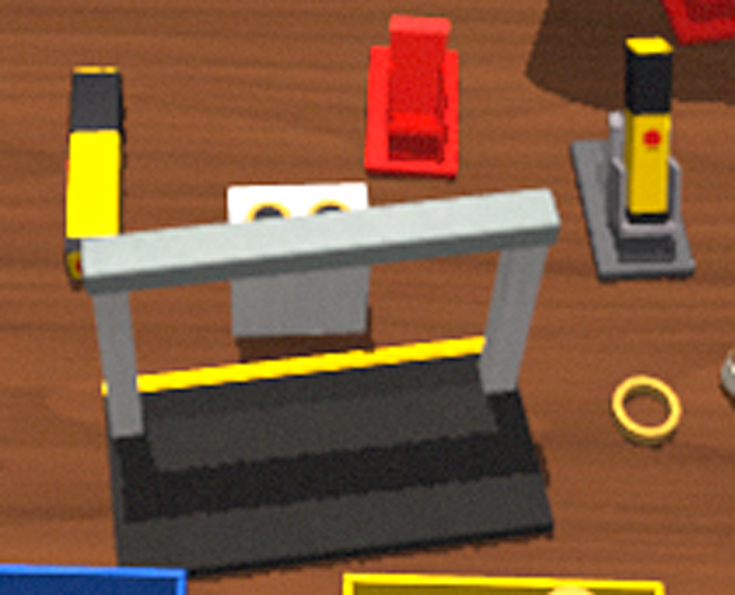

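```bash
cat > h.py <<'E'
import numpy as np, cv2
from cell import robot, snapshot
def ray(s,uv):
    K=s["K"];T=s["world_from_camera"]
    d=np.array([(uv[0]-K[0,2])/K[0,0],-(uv[1]-K[1,2])/K[1,1],-1.0])
    return T[:3,3],T[:3,:3]@d
def onz(s,uv,z):
    o,d=ray(s,uv); return o+d*(z-o[2])/d[2]
def proj(s,p):
    T=s["world_from_camera"];c=T[:3,:3].T@(np.asarray(p)-T[:3,3]); K=s["K"]
    return np.array([K[0,0]*c[0]/-c[2]+K[0,2], K[1,1]*-c[1]/-c[2]+K[1,2]])
def tri(s1,u1,s2,u2):
    o1,d1=ray(s1,u1);o2,d2=ray(s2,u2)
    d1=d1/np.linalg.norm(d1);d2=d2/np.linalg.norm(d2)
    A=np.array([d1,-d2]).T; t=np.linalg.lstsq(A,o2-o1,rcond=None)[0]
    return (o1+d1*t[0]+o2+d2*t[1])/2, np.linalg.norm(o1+d1*t[0]-o2-d2*t[1])
def save(s,name,roi=None,f=1):
    im=s["image"] if not isinstance(s,np.ndarray) else s
    if roi: x0,y0,x1,y1=roi; im=im[y0:y1,x0:x1]
    if f!=1: im=cv2.resize(im,None,fx=f,fy=f,interpolation=cv2.INTER_CUBIC)
    cv2.imwrite("pics/"+name,im)
E
python3 - <<'E'
from h import *
np.set_printoptions(precision=4,suppress=True)
for cam,roi in (("top",(240,90,380,190)),("scene",(250,190,420,320))):
    s=snapshot(cam); x0,y0,x1,y1=roi
    im=s["image"][y0:y1,x0:x1]; hsv=cv2.cvtColor(im,cv2.COLOR_BGR2HSV)
    for nm,lo,hi,z in (("fence",(22,150,120),(34,255,255),.016),("white",(0,0,225),(180,40,255),.110)):
        m=cv2.inRange(hsv,lo,hi)
        cs,_=cv2.findContours(m,cv2.RETR_EXTERNAL,cv2.CHAIN_APPROX_NONE)
        cs=sorted(cs,key=cv2.contourArea)[-2:]
        for c in cs:
            c=c+np.array([[x0,y0]]); r=cv2.minAreaRect(c); b=cv2.boxPoints(r)
            print(cam,nm,cv2.contourArea(c)); 
            for p in b: print("  ",p,onz(s,p,z))
E
```

```text
top fence 337.5
   [259.2615 157.9942] [0.6221 0.1847 0.016 ]
   [355.8154 143.7486] [ 0.6693 -0.1117  0.016 ]
   [356.6107 149.1394] [ 0.6518 -0.1139  0.016 ]
   [260.0569 163.3851] [0.605  0.1818 0.016 ]
top fence 540.0
   [240.  90.] [0.8462 0.2524 0.016 ]
   [300.  90.] [0.8477 0.0625 0.016 ]
   [300.  99.] [0.817  0.0622 0.016 ]
   [240.  99.] [0.8156 0.2511 0.016 ]
top white 671.5
   [291.8862 156.0655] [0.5984 0.0792 0.11  ]
   [327.7035 153.9586] [ 0.605  -0.0212  0.11  ]
   [328.8966 174.2414] [ 0.5461 -0.0243  0.11  ]
   [293.0793 176.3483] [0.5398 0.0751 0.11  ]
scene fence 331.5
   [278.7747 287.0853] [ 0.6528 -0.0866  0.016 ]
   [376.9454 275.5358] [0.6119 0.1661 0.016 ]
   [377.471  280.0034] [0.6251 0.1667 0.016 ]
   [279.3003 291.5529] [ 0.6656 -0.0843  0.016 ]
scene fence 397.0
   [258.2519 246.9626] [ 0.5311 -0.1519  0.016 ]
   [259.7806 216.389 ] [ 0.4256 -0.1586  0.016 ]
   [274.4439 217.1222] [ 0.427  -0.1163  0.016 ]
   [272.9152 247.6958] [ 0.5324 -0.1118  0.016 ]
scene white 5.5
   [322. 248.] [0.5937 0.0215 0.11  ]
   [332. 248.] [0.593  0.0463 0.11  ]
   [332. 250.] [0.599  0.0463 0.11  ]
   [322. 250.] [0.5997 0.0216 0.11  ]
scene white 219.5
   [304.8409 232.9516] [ 0.5489 -0.0229  0.11  ]
   [348.7578 231.7959] [0.5421 0.0888 0.11  ]
   [349.0256 241.973 ] [0.5737 0.0889 0.11  ]
   [305.1087 243.1287] [ 0.5803 -0.021   0.11  ]
```

Run:
```python
from h import *
np.set_printoptions(precision=4,suppress=True)
st=snapshot("top"); sc=snapshot("scene")
save(st,"t_stand.png",(190,170,300,265),7); save(sc,"s_stand.png",(335,175,445,265),7)
```

```text
(no output)
```

View pics/t_stand.png

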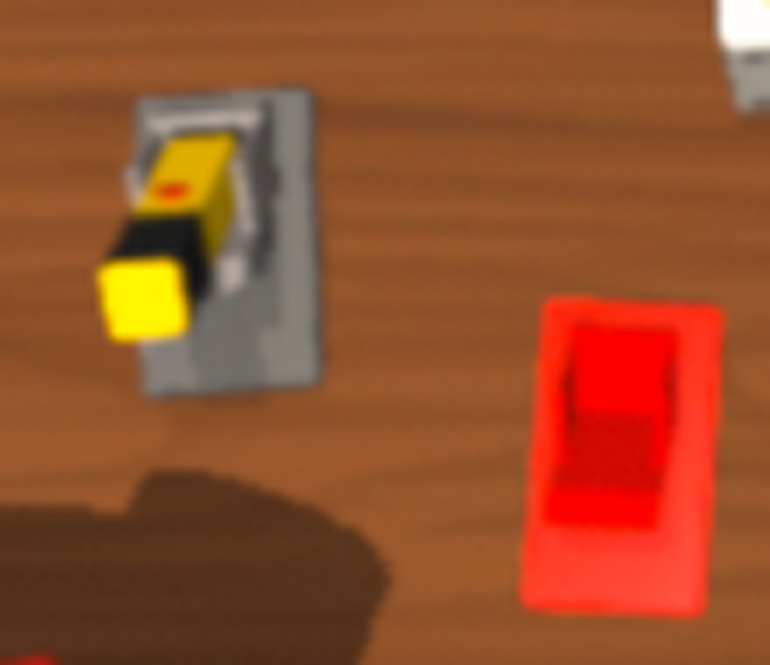

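View pics/s_stand.png

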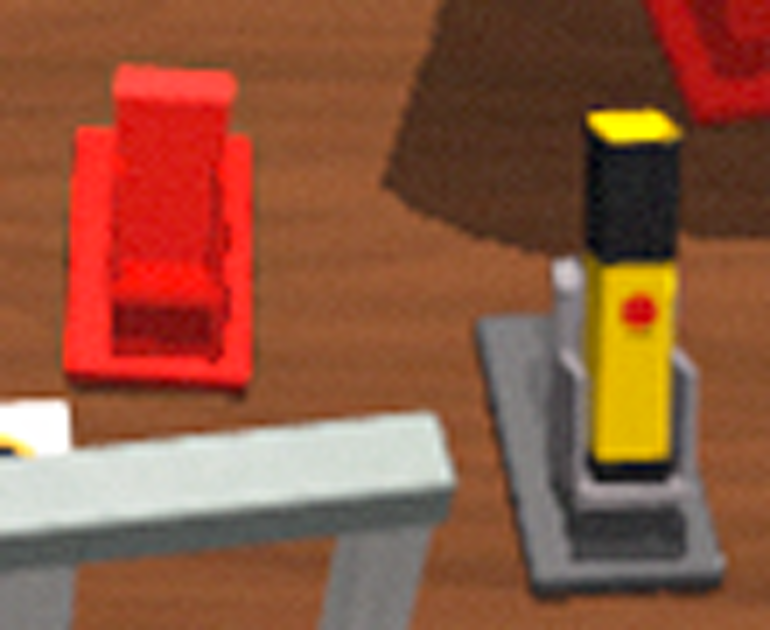

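Run:
```python
from h import *
np.set_printoptions(precision=4,suppress=True)
st=snapshot("top"); sc=snapshot("scene")
T=lambda u,v:((u+.5)/7-.5+190,(v+.5)/7-.5+170)
S=lambda u,v:((u+.5)/7-.5+335,(v+.5)/7-.5+175)
for z in(.008,):
  for p in((137,97),(312,88),(320,384),(148,394)): print("base",onz(st,T(*p),z))
  for p in((478,320),(535,585),(722,575)): print("base sc",onz(sc,S(*p),z))
P=[]
for a,b in(((100,265),(682,130)),((180,258),(608,143)),((188,332),(587,118)),((110,340),(660,110))):
  p,e=tri(st,T(*a),sc,S(*b)); P.append(p); print("cap",p,e)
P=np.array(P);print(P.mean(0))
p,e=tri(st,T(172,190),sc,S(638,311)); print("dot",p,e)
for a,b in(((545,525),(235,75)),((658,528),(115,70))):
  print("red",tri(st,T(*a),sc,S(*b)))
for p in((545,300),(722,305),(705,615),(522,605)): print("redbase",onz(st,T(*p),.008))
```

```text
base [0.5437 0.3349 0.008 ]
base [0.5479 0.2597 0.008 ]
base [0.4188 0.2507 0.008 ]
base [0.4145 0.3231 0.008 ]
base sc [0.4219 0.2526 0.008 ]
base sc [0.5504 0.2623 0.008 ]
base sc [0.5438 0.335  0.008 ]
cap [0.4441 0.3039 0.1542] 0.0022068393249139095
cap [0.4476 0.2763 0.1499] 0.003291666436500281
cap [0.422  0.2749 0.1348] 0.0015356420049668826
cap [0.4186 0.3031 0.1366] 0.0008604050508812808
[0.4331 0.2896 0.1439]
dot [0.4845 0.2939 0.0962] 0.000597487960786974
red (array([0.3538, 0.1474, 0.0792]), np.float64(0.004810489918064022))
red (array([0.3525, 0.1007, 0.0796]), np.float64(0.00034483704364603933))
redbase [0.455  0.1565 0.008 ]
redbase [0.4529 0.0809 0.008 ]
redbase [0.3217 0.0862 0.008 ]
redbase [0.3259 0.1627 0.008 ]
```

```bash
cat >> h.py <<'E'
from scipy.spatial.transform import Rotation as R
ST=(np.array([.634,.034]),.158)      # station origin, yaw
SD=(np.array([.4722,.2922]),.075)    # stand
def fr(F,x,y,z):
    o,p=F; c,s=np.cos(p),np.sin(p); return np.array([o[0]+c*x-s*y,o[1]+s*x+c*y,z])
def inv(F,P):
    o,p=F; d=np.asarray(P)[:2]-o; c,s=np.cos(p),np.sin(p); return np.array([c*d[0]+s*d[1],-s*d[0]+c*d[1],P[2]])
def ori(psi,a):
    a=np.radians(a);x=np.array([np.cos(psi),np.sin(psi),0]);zz=np.array([0,0,1.])
    return R.from_matrix(np.array([-np.cos(a)*x-np.sin(a)*zz,[-np.sin(psi),np.cos(psi),0],np.sin(a)*x-np.cos(a)*zz]).T)
def delta(P,O):
    o=robot.get_obs(); print("d mm",np.round((P-o["ee_pos"])*1000,1),"dr deg",np.round(np.degrees((O*R.from_rotvec(o["tool_rot"]).inv()).as_rotvec()),2))
np.set_printoptions(precision=4,suppress=True)
E
python3 - <<'E'
from h import *
for h in (.25,.035): P=fr(ST,-.14,.003,h); print(P); delta(P,ori(ST[1],35))
E
```

```text
[0.4953 0.0149 0.25  ]
d mm [ 313.8 -583.1   18.7] dr deg [ -2.4  -35.21  25.13]
[0.4953 0.0149 0.035 ]
d mm [ 313.8 -583.1 -196.3] dr deg [ -2.4  -35.21  25.13]
```

```bash
python3 -m crank '[{"translation":[10,-40,30],"dr":[0,-5,4],"grip":60},{"translation":[30,-90,50],"dr":[-1,-10,8],"grip":60},{"translation":[50,-140,50],"dr":[-1,-15,11],"grip":60},{"translation":[70,-190,50],"dr":[-2,-20,15],"grip":60},{"translation":[95,-235,50],"dr":[-2,-26,19],"grip":60},{"translation":[120,-280,50],"dr":[-2.4,-31,23],"grip":60},{"translation":[145,-325,50],"dr":[-2.4,-35.2,25.1],"grip":60},{"translation":[170,-370,50],"dr":[-2.4,-35.2,25.1],"grip":60}]'
python3 - <<'E'
from h import *
print(robot.get_obs()["joints"])
delta(fr(ST,-.14,.003,.25),ori(ST[1],35)); delta(fr(ST,-.14,.003,.035),ori(ST[1],35))
E
```

```text
time: 1.25
ee_pos: [0.3397, 0.2445, 0.2802]
tool_rot: [-0.205, 2.523, 0.062]
contact_force: [0.5, 0.2, 0.7]
gripper_width: 0.0602
[ 0.8658 -0.1349  2.3225 -0.7313  0.5922 -0.3241]
d mm [ 155.5 -229.5  -30.2] dr deg [ 0.11  0.05 -0.22]
d mm [ 155.5 -229.5 -245.2] dr deg [ 0.11  0.05 -0.22]
```

```bash
python3 -m crank '[{"translation":[20,-45,0],"dr":[0,0,0],"grip":60},{"translation":[45,-90,-5],"dr":[0,0,0],"grip":60},{"translation":[75,-130,-10],"dr":[0,0,0],"grip":60},{"translation":[105,-170,-15],"dr":[0,0,0],"grip":60},{"translation":[125,-200,-40],"dr":[0,0,0],"grip":60},{"translation":[140,-229,-70],"dr":[0,0,0],"grip":60},{"translation":[145,-229,-100],"dr":[0,0,0],"grip":60},{"translation":[145,-229,-130],"dr":[0,0,0],"grip":60}]'
python3 - <<'E'
from h import *
print(robot.get_obs()["joints"])
delta(fr(ST,-.14,.003,.035),ori(ST[1],35))
for n in ("scene","top","wrist"): save(snapshot(n),n+"1.png")
E
```

```text
time: 2.05
ee_pos: [0.454, 0.0684, 0.2232]
tool_rot: [-0.219, 2.526, 0.093]
contact_force: [0.0, 0.8, -0.3]
gripper_width: 0.0601
[ 0.0758  0.0175  2.3656  0.4455  0.17   -2.085 ]
d mm [  41.3  -53.5 -188.2] dr deg [-0.97 -0.31 -1.17]
```

View pics/scene1.png

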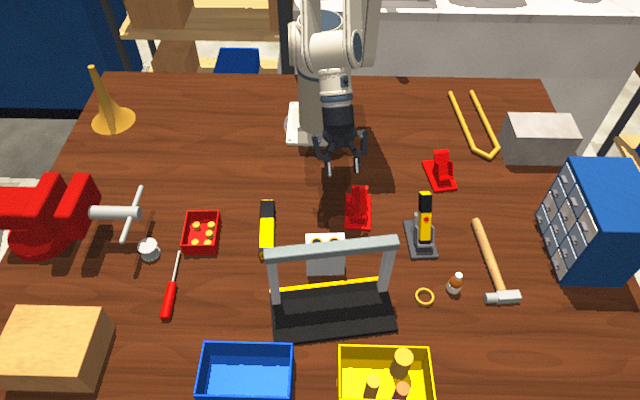

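View pics/wrist1.png

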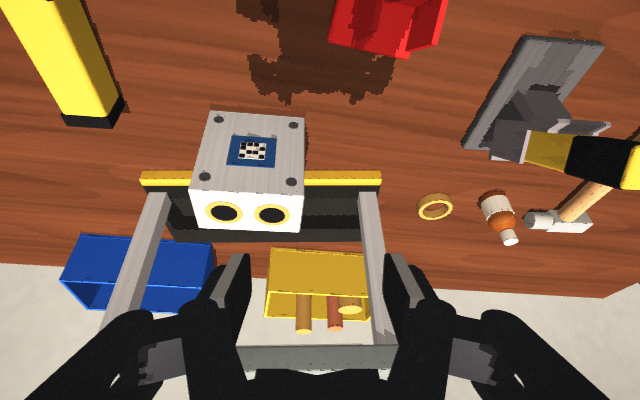

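```bash
cat >> h.py <<'E'
def rot(ax,t): return R.from_euler(ax,t).as_matrix()
def fk(q,p):
    x0,h,L1,L2,L3,e=p
    M=rot('z',q[0]); P=np.array([0,0,h])+M@[x0,0,0]
    M=M@rot('y',q[1]); P=P+M@[0,0,L1]
    M=M@rot('y',q[2]); P=P+M@[e,0,L2]
    M=M@rot('z',q[3])@rot('y',q[4]); P=P+M@[0,0,L3]
    M=M@rot('z',q[5]); return P,M
E
python3 - <<'E'
from h import *
from scipy.optimize import least_squares
D=[([1.25698428e+00,4.23846402e-01,1.63072680e+00,0,1.08858694,-.01902719],[.18140,.597505,.230528],None),
([ 0.8658,-0.1349,2.3225,-0.7313,0.5922,-0.3241],[0.3397,0.2445,0.2802],None),
([ 0.0758,0.0175,2.3656,0.4455,0.17,-2.085],[0.454,0.0684,0.2232],None)]
f=lambda p:np.concatenate([fk(q,p)[0]-P for q,P,_ in D])
r=least_squares(f,[0,.3,.4,.4,.2,0]); print(r.x,np.abs(r.fun).max())
q,P,_=D[2]; print(fk(q,r.x)[1]); print(R.from_rotvec([-0.219,2.526,0.093]).as_matrix())
E
```

```text
[0.0241 0.2771 0.5512 0.4568 0.2776 0.0653] 0.013529899439185714
[[ 0.1774 -0.8093  0.5599]
 [-0.984  -0.1357  0.1156]
 [-0.0176 -0.5715 -0.8204]]
[[-0.8093 -0.1775  0.56  ]
 [-0.1358  0.984   0.1156]
 [-0.5715  0.0175 -0.8204]]
```

```bash
cat >> h.py <<'E'
PK=np.array([0.0241,0.2771,0.5512,0.4568,0.2776,0.0653])
from scipy.optimize import least_squares
def ik(P,O,q0):
    Rt=O.as_matrix(); Rm=np.array([-Rt[:,1],Rt[:,0],Rt[:,2]]).T
    def f(q):
        p,M=fk(q,PK); return np.concatenate([(p-P)*5,(M-Rm).ravel()])
    lo=[-3,-.9,.09,-1.31,.11,-2.54];hi=[3,2.11,2.58,4.45,2.69,2.54]
    r=least_squares(f,np.clip(q0,np.array(lo)+1e-3,np.array(hi)-1e-3),bounds=(lo,hi)); return r.x,r.cost
E
python3 - <<'E'
from h import *
qs=[[0,0.3,2.1,0.3,.3,-1.9],[0,.3,2.1,3,.3,1]]
for nm,F,x,y,z,a in (("pre",ST,-.14,.003,.035,35),("push",ST,-.07,.003,.035,35),("pre45",ST,-.14,.003,.035,45),("tip0",ST,-.07,.003,.1,35),("tip1",ST,.01,.003,.11,35),("grip",SD,-.013,0,.108,35),("out",SD,-.056,0,.17,35),("out+",SD,-.056,0,.25,35),("aim",ST,-.055,.003,.215,35),("aim28",ST,-.045,.003,.215,28)):
  for q in qs:
    s,c=ik(fr(F,x,y,z),ori(F[1],a),q); print(nm,s.round(2),round(c,5))
E
```

```text
pre [-0.01  0.48  2.22  0.82  0.11 -2.54] 0.07315
pre [-0.03  0.63  2.39  2.91  0.49  1.62] 0.0
push [ 0.01  0.55  2.11  0.84  0.11 -2.54] 0.04673
push [0.   0.64 2.24 2.88 0.35 1.69] 0.0
pre45 [-0.01  0.44  2.23  0.83  0.11 -2.54] 0.17868
pre45 [-0.05  0.74  2.46  2.94  0.85  1.55] 0.0
tip0 [ 0.01  0.42  2.15  0.84  0.11 -2.54] 0.01614
tip0 [0.   0.47 2.24 2.65 0.19 1.93] 0.0
tip1 [ 0.02  0.5   2.02  0.86  0.11 -2.54] 0.00364
tip1 [0.02 0.52 2.07 2.13 0.11 2.47] 0.00033
grip [ 0.74  0.43  2.18 -1.31  0.36  0.32] 0.00501
grip [0.74 0.46 2.25 4.45 0.37 0.84] 0.00102
out [ 0.82  0.27  2.26 -1.26  0.42  0.31] 0.0
out [0.79 0.3  2.34 4.45 0.38 0.86] 0.01425
out+ [ 0.82  0.09  2.19 -0.85  0.55 -0.15] 0.0
out+ [0.76 0.15 2.36 4.45 0.34 0.79] 0.06139
aim [ 0.01  0.23  2.14  0.47  0.19 -2.16] 0.0
aim [0.   0.26 2.22 2.05 0.11 2.54] 0.01439
aim28 [ 0.02  0.25  2.04  0.18  0.37 -1.86] 0.0
aim28 [0.   0.29 2.21 2.04 0.11 2.54] 0.05423
```

Run:
```python
from h import *
print("fit chk", fk([ 0.0758,0.0175,2.3656,0.4455,0.17,-2.085],PK)[0])
def best(P,O):
    out=[]
    for j4 in (-1,0,.8,1.6,2.4,3.1,4):
        for j6 in(-1.7,0,1.7):
            s,c=ik(P,O,[np.arctan2(P[1],P[0]),.4,2.1,j4,.4,j6])
            if c<2e-4 and not any(np.abs(s-t).max()<.05 for t in out): out.append(s)
    return out
HT=R.from_euler('z',np.pi)
for nm,F,x,y,z,aa in (("pre",ST,-.14,.003,.04,(35,45,50)),("tip0",ST,-.07,.003,.1,(35,45)),("tip1",ST,.02,.003,.11,(35,45,50)),):
  for a in aa:
    for h in(0,1):
      O=ori(F[1],a)*(HT if h else R.identity())
      for s in best(fr(F,x,y,z),O): print(nm,a,"half" if h else "",s.round(2))
sz=np.array([-np.sin(np.radians(35)),0,np.cos(np.radians(35))])
for nm,l in (("grip",0),("out",.09)):
  for a in (0,10,20,35,50,60):
    Ps=np.array([.04,0,.032])+(.112+l)*sz
    t=np.radians(a); P=Ps+.019*np.array([np.sin(t),0,-np.cos(t)])
    for h in (0,1):
      O=ori(SD[1],a)*(HT if h else R.identity())
      for s in best(fr(SD,*P),O): print(nm,a,"half" if h else "",s.round(2))
```

```text
fit chk [0.4551 0.0549 0.224 ]
pre 35  [-0.03  0.61  2.39  2.91  0.48  1.63]
pre 35 half [-0.03  0.61  2.39  2.91  0.48 -1.51]
pre 45  [-0.05  0.73  2.47  2.94  0.83  1.56]
pre 45 half [-0.05  0.73  2.47  2.94  0.83 -1.59]
pre 50  [-0.06  0.8   2.49  2.94  1.02  1.53]
pre 50 half [-0.06  0.8   2.49  2.94  1.02 -1.61]
tip0 35  [0.   0.47 2.24 2.65 0.19 1.93]
tip0 35 half [ 0.    0.47  2.24  2.65  0.19 -1.22]
tip0 45  [-0.01  0.53  2.32  2.89  0.5   1.67]
tip0 45 half [-0.01  0.53  2.32  2.89  0.5  -1.47]
tip1 45  [0.02 0.56 2.13 2.84 0.34 1.76]
tip1 45 half [ 0.02  0.56  2.13  2.84  0.34 -1.38]
tip1 50  [0.02 0.59 2.16 2.91 0.49 1.69]
tip1 50 half [ 0.02  0.59  2.16  2.91  0.49 -1.45]
grip 0  [ 0.58  0.48  1.93 -0.    0.73 -1.07]
grip 0 half [0.58 0.48 1.93 0.   0.73 2.07]
grip 10  [ 0.62  0.44  2.02 -0.18  0.53 -0.88]
grip 10 half [ 0.62  0.44  2.02 -0.18  0.53  2.26]
grip 20  [ 0.67  0.43  2.11 -0.56  0.37 -0.47]
grip 50  [0.83 0.55 2.32 4.11 0.69 1.28]
grip 50 half [ 0.83  0.55  2.32  4.11  0.69 -1.87]
grip 60  [0.88 0.65 2.36 4.01 0.96 1.46]
grip 60 half [ 0.88  0.65  2.36  4.01  0.96 -1.69]
out 0  [ 0.63  0.3   1.98  0.    0.86 -1.02]
out 0 half [0.63 0.3  1.98 0.   0.86 2.12]
out 10  [ 0.68  0.25  2.07 -0.16  0.68 -0.85]
out 10 half [ 0.68  0.25  2.07 -0.16  0.68  2.29]
out 20  [ 0.74  0.22  2.15 -0.43  0.53 -0.56]
out 20 half [ 0.73  0.22  2.15 -0.4   0.53  2.54]
out 35  [ 0.84  0.23  2.27 -1.19  0.44  0.24]
out 50  [0.94 0.31 2.37 4.44 0.65 0.98]
out 50 half [ 0.94  0.31  2.37  4.44  0.65 -2.16]
out 60  [1.   0.41 2.42 4.25 0.88 1.25]
out 60 half [ 1.    0.41  2.42  4.25  0.88 -1.89]
```

```bash
python3 -m crank '[{"translation":[0,0,20],"dr":[4.5,0.9,-6.6],"grip":60},{"translation":[0,0,20],"dr":[9,1.8,-13.1],"grip":60},{"translation":[0,0,20],"dr":[13.4,2.8,-19.7],"grip":60},{"translation":[0,0,20],"dr":[17.9,3.7,-26.2],"grip":60},{"translation":[0,0,20],"dr":[22.4,4.6,-32.8],"grip":60},{"translation":[0,0,20],"dr":[26.9,5.5,-39.4],"grip":60},{"translation":[0,0,20],"dr":[31.4,6.5,-45.9],"grip":60},{"translation":[0,0,20],"dr":[35.8,7.4,-52.5],"grip":60}]'
python3 - <<'E'
from h import *
o=robot.get_obs(); print(o["joints"]); print(R.from_rotvec(o["tool_rot"]).as_matrix())
E
```

```text
time: 3.0
ee_pos: [0.4527, 0.0697, 0.2437]
tool_rot: [1.198, 2.331, 0.519]
contact_force: [-1.0, -0.0, 0.1]
gripper_width: 0.0601
[ 0.0782 -0.0344  2.3462  0.3211  0.2363 -0.8329]
[[-0.5116  0.6519  0.5597]
 [ 0.8279  0.5483  0.118 ]
 [-0.23    0.5238 -0.8202]]
```

```bash
python3 -m crank '[{"translation":[0,0,0],"dr":[4.5,0.9,-6.6],"grip":60},{"translation":[0,0,0],"dr":[9,1.8,-13.1],"grip":60},{"translation":[0,0,0],"dr":[13.4,2.8,-19.7],"grip":60},{"translation":[0,0,0],"dr":[17.9,3.7,-26.2],"grip":60},{"translation":[0,0,0],"dr":[22.4,4.6,-32.8],"grip":60},{"translation":[0,0,0],"dr":[26.9,5.5,-39.4],"grip":60},{"translation":[0,0,0],"dr":[31.4,6.5,-45.9],"grip":60},{"translation":[0,0,0],"dr":[35.8,7.4,-52.5],"grip":60}]'
python3 -m crank '[{"translation":[0,0,0],"dr":[4.5,0.9,-6.6],"grip":60},{"translation":[0,0,0],"dr":[9,1.8,-13.1],"grip":60},{"translation":[0,0,0],"dr":[13.4,2.8,-19.7],"grip":60},{"translation":[0,0,0],"dr":[17.9,3.7,-26.2],"grip":60},{"translation":[0,0,0],"dr":[22.4,4.6,-32.8],"grip":60},{"translation":[0,0,0],"dr":[26.9,5.5,-39.4],"grip":60},{"translation":[0,0,0],"dr":[29.4,6,-43],"grip":60}]'
cat >> h.py <<'E'
HT=R.from_euler('z',np.pi)
E
python3 - <<'E'
from h import *
o=robot.get_obs(); q0=o["joints"]; print(q0); print(R.from_rotvec(o["tool_rot"]).as_matrix())
P0,M0=fk(q0,PK); print(P0,o["ee_pos"])
q1,c=ik(fr(ST,-.15,.003,.16),ori(ST[1],45)*HT,[0,.5,2.3,2.9,.6,-1.5]); print(q1,c)
N=18
for i in range(1,N+1):
    t=i/N; t=t*t*(3-2*t); q=q0+(q1-q0)*t; q[4]+=.25*np.sin(np.pi*t)
    P,M=fk(q,PK); print(i,q.round(2),((P-P0)*1000).round(0),np.degrees(R.from_matrix(M@M0.T).as_rotvec()).round(1))
E
```

```text
time: 3.8
ee_pos: [0.4526, 0.0702, 0.2447]
tool_rot: [2.428, 1.439, 0.843]
contact_force: [0.7, -0.3, 0.5]
gripper_width: 0.0599
time: 4.5
ee_pos: [0.4524, 0.0708, 0.2456]
tool_rot: [-2.917, -0.218, -0.919]
contact_force: [-0.5, 0.0, 0.2]
gripper_width: 0.0599
[ 0.0865 -0.0396  2.3473  0.2847  0.233   1.2509]
[[ 0.8106  0.1579  0.564 ]
 [ 0.1129 -0.987   0.114 ]
 [ 0.5747 -0.0287 -0.8179]]
[0.4521 0.0573 0.2455] [0.4524 0.0708 0.2456]
[-0.06    0.2933  2.4687  2.7582  0.4212 -1.3734] 1.2801011724192732e-22
1 [ 0.09 -0.04  2.35  0.31  0.24  1.23] [-2.  1. -3.] [0.2 0.6 0.3]
2 [ 0.08 -0.03  2.35  0.37  0.27  1.16] [ -9.   5. -10.] [0.9 2.4 1.1]
3 [ 0.08 -0.01  2.36  0.47  0.3   1.06] [-20.  13. -20.] [2.3 4.8 2.6]
4 [0.07 0.   2.36 0.6  0.35 0.92] [-32.  25. -30.] [4.6 7.5 4.8]
5 [0.06 0.02 2.37 0.75 0.41 0.76] [-43.  42. -38.] [7.9 9.6 7.6]
6 [0.05 0.05 2.38 0.93 0.46 0.57] [-50.  62. -42.] [11.9 10.3 10.6]
7 [0.04 0.07 2.39 1.12 0.51 0.37] [-50.  80. -40.] [16.1  9.2 13.3]
8 [0.03 0.1  2.4  1.32 0.55 0.16] [-42.  94. -35.] [19.7  6.2 15.2]
9 [ 0.01  0.13  2.41  1.52  0.58 -0.06] [-27. 100. -30.] [21.8  1.7 15.7]
10 [ 0.    0.15  2.42  1.73  0.58 -0.28] [ -7.  94. -26.] [22.  -3.4 14.9]
11 [-0.01  0.18  2.43  1.93  0.58 -0.49] [ 12.  79. -27.] [20.1 -7.9 12.9]
12 [-0.02  0.21  2.44  2.12  0.55 -0.69] [ 28.  57. -33.] [ 16.7 -11.1  10.1]
13 [-0.03  0.23  2.45  2.29  0.53 -0.88] [ 38.  31. -43.] [ 12.6 -12.7   7.2]
14 [-0.04  0.25  2.45  2.45  0.49 -1.04] [ 41.   7. -55.] [  8.5 -12.9   4.6]
15 [-0.05  0.27  2.46  2.57  0.46 -1.18] [ 40. -15. -67.] [  4.9 -12.3   2.5]
16 [-0.06  0.28  2.46  2.67  0.44 -1.28] [ 37. -31. -77.] [  2.2 -11.2   1. ]
17 [-0.06  0.29  2.47  2.74  0.43 -1.35] [ 34. -41. -83.] [  0.5 -10.4   0.1]
18 [-0.06  0.29  2.47  2.76  0.42 -1.37] [ 33. -44. -86.] [ -0.1 -10.   -0.2]
```

```bash
python3 -m crank '[{"translation":[-9,5,-5],"dr":[0.9,2.4,1.1],"grip":60},{"translation":[-20,13,-10],"dr":[2.3,4.8,2.6],"grip":60},{"translation":[-32,25,-15],"dr":[4.6,7.5,4.8],"grip":60},{"translation":[-43,42,-20],"dr":[7.9,9.6,7.6],"grip":60},{"translation":[-50,62,-25],"dr":[11.9,10.3,10.6],"grip":60},{"translation":[-50,80,-25],"dr":[16.1,9.2,13.3],"grip":60},{"translation":[-42,94,-25],"dr":[19.7,6.2,15.2],"grip":60},{"translation":[-27,100,-25],"dr":[21.8,1.7,15.7],"grip":60}]'
cat > pl.py <<'E'
from h import *
def plan(P1,O1,N,guess,bump=0):
    o=robot.get_obs(); q0=o["joints"]; print("q",q0.round(3),o["ee_pos"])
    P0,M0=fk(q0,PK); q1,c=ik(P1+P0-o["ee_pos"],O1,guess); print("goal",q1,c)
    for i in range(1,N+1):
        t=i/N; q=q0+(q1-q0)*t; q[4]+=bump*np.sin(np.pi*t)
        P,M=fk(q,PK); print(i,q.round(2),((P-P0)*1000).round(0),np.degrees(R.from_matrix(M@M0.T).as_rotvec()).round(1))
E
python3 - <<'E'
from pl import *
plan(fr(ST,-.15,.003,.16),ori(ST[1],45)*HT,9,[0,.5,2.3,2.9,.6,-1.5])
E
```

```text
time: 5.3
ee_pos: [0.4224, 0.1714, 0.2215]
tool_rot: [-2.48, -0.387, -0.758]
contact_force: [-0.6, 0.4, 0.9]
gripper_width: 0.0602
q [-0.02   0.115  2.39   1.427  0.599  0.012] [0.4224 0.1714 0.2215]
goal [-0.1425  0.302   2.4527  2.6134  0.4282 -1.2985] 1.0667184039827808e-27
1 [-0.03  0.14  2.4   1.56  0.58 -0.13] [15. -9. -1.] [-0.3 -3.1 -1.7]
2 [-0.05  0.16  2.4   1.69  0.56 -0.28] [ 29. -21.  -4.] [-1.2 -5.9 -3.6]
3 [-0.06  0.18  2.41  1.82  0.54 -0.43] [ 41. -36.  -8.] [-2.7 -8.4 -5.7]
4 [-0.07  0.2   2.42  1.95  0.52 -0.57] [ 51. -53. -13.] [ -4.8 -10.4  -7.9]
5 [-0.09  0.22  2.42  2.09  0.5  -0.72] [ 59. -72. -20.] [ -7.3 -11.9 -10.2]
6 [-0.1   0.24  2.43  2.22  0.49 -0.86] [ 65. -93. -29.] [-10.2 -12.8 -12.3]
7 [-0.12  0.26  2.44  2.35  0.47 -1.01] [  67. -114.  -39.] [-13.4 -13.2 -14.4]
8 [-0.13  0.28  2.45  2.48  0.45 -1.15] [  67. -136.  -49.] [-16.7 -13.  -16.2]
9 [-0.14  0.3   2.45  2.61  0.43 -1.3 ] [  63. -158.  -61.] [-20.3 -12.3 -17.9]
```

Branch passage works (j4 ≈ 1.43 on its way to ~2.8).

```bash
python3 -m crank '[{"translation":[15,-9,-1],"dr":[-0.3,-3.1,-1.7],"grip":60},{"translation":[29,-21,-4],"dr":[-1.2,-5.9,-3.6],"grip":60},{"translation":[41,-36,-8],"dr":[-2.7,-8.4,-5.7],"grip":60},{"translation":[51,-53,-13],"dr":[-4.8,-10.4,-7.9],"grip":60},{"translation":[59,-72,-20],"dr":[-7.3,-11.9,-10.2],"grip":60},{"translation":[65,-93,-29],"dr":[-10.2,-12.8,-12.3],"grip":60},{"translation":[67,-114,-39],"dr":[-13.4,-13.2,-14.4],"grip":60},{"translation":[67,-136,-49],"dr":[-16.7,-13,-16.2],"grip":60}]'
python3 - <<'E'
from h import *
o=robot.get_obs(); print(o["joints"])
delta(fr(ST,-.15,.003,.16),ori(ST[1],45)*HT)
delta(fr(ST,-.145,.003,.04),ori(ST[1],45)*HT)
E
```

```text
time: 6.1
ee_pos: [0.4895, 0.0362, 0.1731]
tool_rot: [-2.764, -0.243, -1.18]
contact_force: [0.5, -0.6, 0.1]
gripper_width: 0.0601
[-0.1056  0.2731  2.4506  2.5102  0.4403 -1.1621]
d mm [ -4.1 -22.9 -13.1] dr deg [-3.24  0.96 -2.26]
d mm [   0.8  -22.1 -133.1] dr deg [-3.24  0.96 -2.26]
```

```bash
python3 -m crank '[{"translation":[0,-10,-20],"dr":[-1.6,0.5,-1.1],"grip":60},{"translation":[0,-22,-45],"dr":[-3.2,1,-2.3],"grip":60},{"translation":[0,-22,-80],"dr":[-3.2,1,-2.3],"grip":60},{"translation":[0,-22,-115],"dr":[-3.2,1,-2.3],"grip":60},{"translation":[0,-22,-143],"dr":[-3.2,1,-2.3],"grip":60},{"translation":[0,-22,-143],"dr":[-3.2,1,-2.3],"grip":60}]'
python3 - <<'E'
from h import *
o=robot.get_obs(); print(o["joints"],inv(ST,o["ee_pos"]))
delta(fr(ST,-.145,.003,.03),ori(ST[1],45)*HT)
for n in ("scene","wrist","top"): save(snapshot(n),n+"2.png")
E
```

```text
time: 6.7
ee_pos: [0.4885, 0.0164, 0.0268]
tool_rot: [-2.836, -0.223, -1.165]
contact_force: [-0.3, 0.7, 0.4]
gripper_width: 0.06
[-0.1095  0.7624  2.444   2.8814  0.8425 -1.5845] [-0.1465  0.0055  0.0268]
d mm [ 1.8 -2.2  3.2] dr deg [-0.35 -0.37 -0.11]
```

View pics/scene2.png

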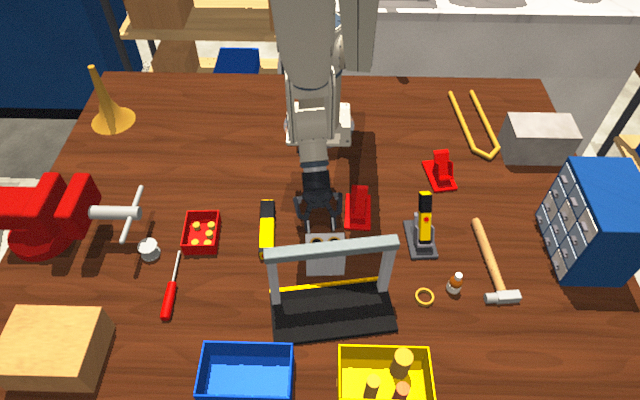

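View pics/wrist2.png

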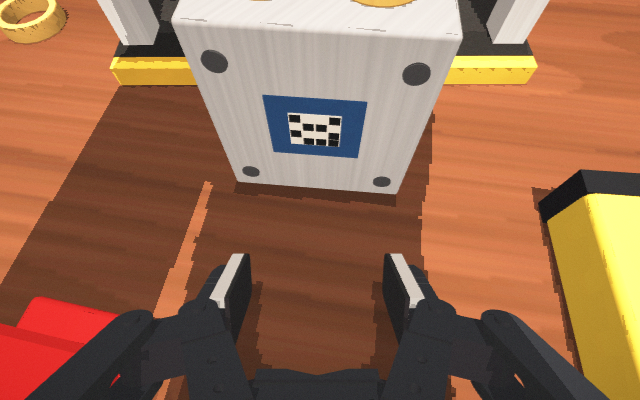

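View pics/top2.png

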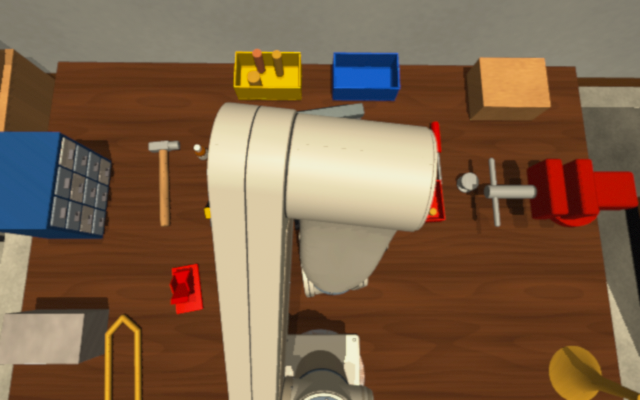

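```bash
python3 -m crank '[{"translation":[13,0,2],"dr":[0,0,0],"grip":60},{"translation":[25,2,3],"dr":[0,0,0],"grip":60},{"translation":[33,3,3],"dr":[0,0,0],"grip":60},{"translation":[39,4,3],"dr":[0,0,0],"grip":60},{"translation":[45,5,3],"dr":[0,0,0],"grip":60},{"translation":[50,6,3],"dr":[0,0,0],"grip":60},{"translation":[55,7,3],"dr":[0,0,0],"grip":60},{"translation":[59,8,3],"dr":[0,0,0],"grip":60}]'
python3 - <<'E'
from h import *
o=robot.get_obs(); print(o["joints"],inv(ST,o["ee_pos"]))
delta(fr(ST,-.07,.003,.03),ori(ST[1],45)*HT)
for n in ("scene","wrist"): save(snapshot(n),n+"3.png")
E
```

```text
time: 7.65
ee_pos: [0.5485, 0.0231, 0.0343]
tool_rot: [-2.837, -0.222, -1.174]
contact_force: [-5.2, -3.4, 2.7]
gripper_width: 0.0603
[-0.0676  0.7161  2.3306  2.8881  0.6931 -1.5326] [-0.0861  0.0027  0.0343]
d mm [15.9  2.8 -4.3] dr deg [-0.18 -0.04  0.02]
```

View pics/wrist3.png

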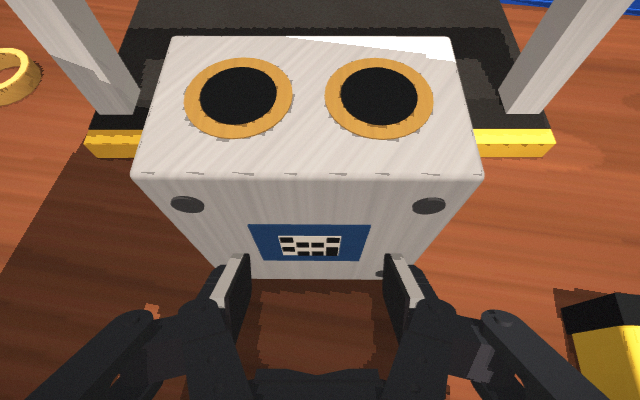

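```bash
python3 -m crank '[{"translation":[3,0.5,-2],"dr":[0,0,0],"grip":60},{"translation":[6,1,-3],"dr":[0,0,0],"grip":60},{"translation":[9,1.5,-3],"dr":[0,0,0],"grip":60},{"translation":[12,2,-3],"dr":[0,0,0],"grip":60},{"translation":[14,2.5,-3],"dr":[0,0,0],"grip":60}]'
python3 - <<'E'
from h import *
o=robot.get_obs(); print(inv(ST,o["ee_pos"]))
for n in ("scene","wrist"): save(snapshot(n),n+"4.png")
s=cv2.imread("pics/scene4.png"); cv2.imwrite("pics/s4c.png",cv2.resize(s[190:320,260:420],None,fx=4,fy=4))
E
```

```text
time: 8.25
ee_pos: [0.5622, 0.0261, 0.0307]
tool_rot: [-2.837, -0.225, -1.173]
contact_force: [-5.4, -1.3, 3.4]
gripper_width: 0.0599
[-0.0722  0.0035  0.0307]
```

View pics/wrist4.png

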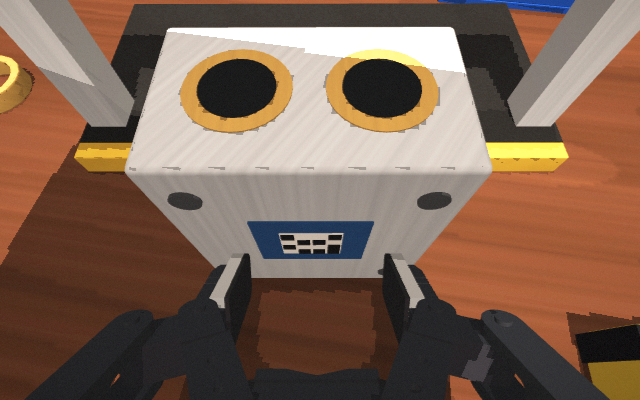

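View pics/s4c.png

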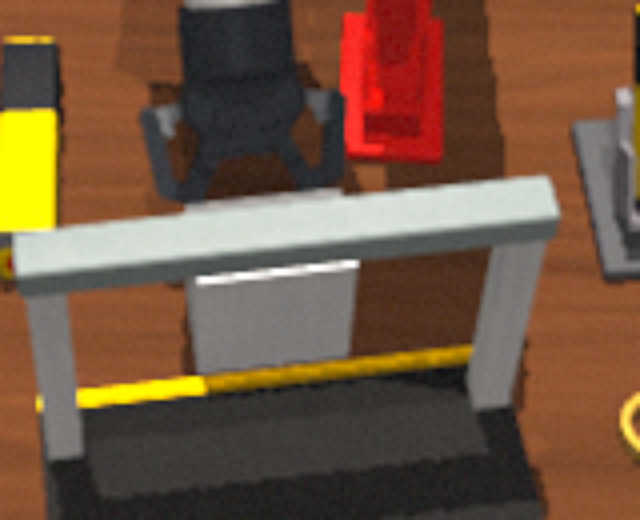

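```bash
python3 -m crank '[{"translation":[2,0.3,0],"dr":[0,0,0],"grip":60},{"translation":[4,0.6,0],"dr":[0,0,0],"grip":60},{"translation":[5,0.9,0],"dr":[0,0,0],"grip":60}]'
python3 -m crank '[{"translation":[2,0.3,0],"dr":[0,0,0],"grip":60},{"translation":[3,0.5,0],"dr":[0,0,0],"grip":60}]'
python3 - <<'E'
from h import *
o=robot.get_obs(); print(inv(ST,o["ee_pos"]))
s=snapshot("scene")["image"]; cv2.imwrite("pics/s5c.png",cv2.resize(s[190:320,260:420],None,fx=4,fy=4,interpolation=2))
E
```

```text
time: 8.65
ee_pos: [0.5668, 0.0271, 0.0304]
tool_rot: [-2.837, -0.225, -1.171]
contact_force: [-5.6, -1.2, 1.8]
gripper_width: 0.0602
time: 8.85
ee_pos: [0.5689, 0.0276, 0.03]
tool_rot: [-2.838, -0.225, -1.169]
contact_force: [-6.0, -1.3, 4.4]
gripper_width: 0.0598
[-0.0653  0.004   0.03  ]
```

View pics/s5c.png

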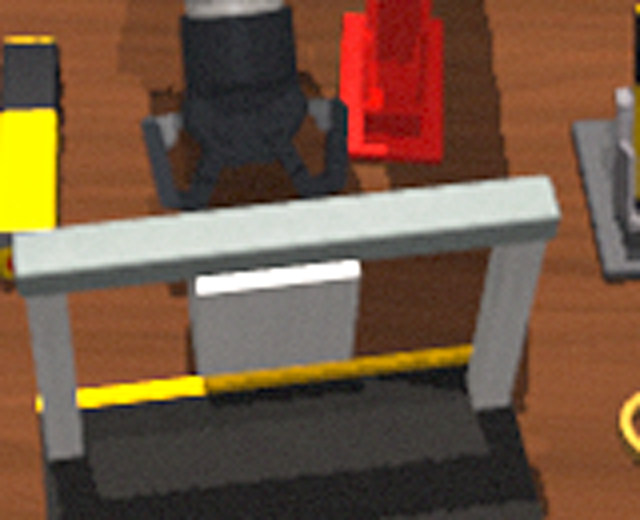

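```bash
python3 -m crank '[{"translation":[2,0.3,0],"dr":[0,0,0],"grip":60},{"translation":[3,0.5,0],"dr":[0,0,0],"grip":60}]'
python3 -m crank '[{"translation":[1.5,0.2,0],"dr":[0,0,0],"grip":60},{"translation":[3,0.5,0],"dr":[0,0,0],"grip":60}]'
python3 -m crank '[{"translation":[1.5,0.2,0],"dr":[0,0,0],"grip":60},{"translation":[2,0.3,0],"dr":[0,0,0],"grip":60}]'
```

```text
time: 9.1
ee_pos: [0.5711, 0.0282, 0.0297]
tool_rot: [-2.838, -0.226, -1.167]
contact_force: [-6.5, -1.3, 4.1]
gripper_width: 0.0603
time: 9.3
ee_pos: [0.5718, 0.0286, 0.029]
tool_rot: [-2.84, -0.225, -1.162]
contact_force: [-16.8, -4.1, 13.0]
gripper_width: 0.0598
time: 9.5
ee_pos: [0.5717, 0.0287, 0.0284]
tool_rot: [-2.842, -0.224, -1.158]
contact_force: [-14.3, -4.3, 10.3]
gripper_width: 0.0603
```

Run:
```python
from h import *
print(inv(ST,robot.get_obs()["ee_pos"]))
s=snapshot("wrist"); save(s,"wrist6.png")
# top rear edge of casting (z=.11) and fence front top edge ends (z=.016)
```

```text
[-0.0623  0.0046  0.0284]
```

View pics/wrist6.png

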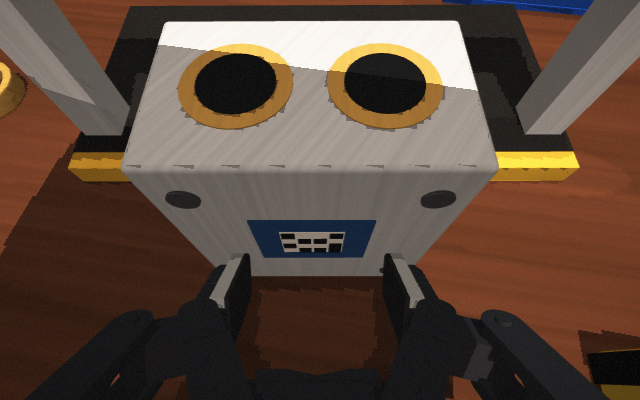

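Run:
```python
from h import *
s=snapshot("wrist")
for nm,z,pp in (("top",.11,((123,166),(498,165),(459,22),(165,23))),("fence",.016,((68,165),(578,164)))):
    for p in pp: print(nm,p,inv(ST,onz(s,p,z)))
```

```text
top (123, 166) [-0.0598  0.0554  0.11  ]
top (498, 165) [-0.0597 -0.0421  0.11  ]
top (459, 22) [-0.0032 -0.0426  0.11  ]
top (165, 23) [-0.0031  0.0559  0.11  ]
fence (68, 165) [0.0011 0.1522 0.016 ]
fence (578, 164) [ 0.0012 -0.1474  0.016 ]
```

```bash
python3 -m crank '[{"translation":[-10,-2,3],"dr":[0,0,0],"grip":60},{"translation":[-20,-3,15],"dr":[0,0,0],"grip":60},{"translation":[-22,-2,35],"dr":[0,0,0],"grip":60},{"translation":[-22,-2,57],"dr":[0,0,0],"grip":60},{"translation":[-16,-1,57],"dr":[0,0,0],"grip":60},{"translation":[-8,1,57],"dr":[0,0,0],"grip":60}]'
python3 - <<'E'
from h import *
o=robot.get_obs(); print(inv(ST,o["ee_pos"]),o["joints"])
delta(fr(ST,-.0623,.0065,.086),ori(ST[1],45)*HT)
E
```

```text
time: 10.2
ee_pos: [0.5644, 0.0297, 0.086]
tool_rot: [-2.841, -0.224, -1.16]
contact_force: [0.6, 0.1, 0.2]
gripper_width: 0.0598
[-0.0694  0.0067  0.086 ] [-0.0465  0.5625  2.3063  2.8383  0.5114 -1.449 ]
d mm [7.  0.9 0. ] dr deg [-0.17 -0.59 -0.06]
```

```bash
python3 -m crank '[{"translation":[6,1,0],"dr":[0,0,0],"grip":60},{"translation":[11,2,1],"dr":[0,0,0],"grip":60},{"translation":[16,2.5,2],"dr":[0,0,0],"grip":60},{"translation":[21,3.3,4],"dr":[0,0,0],"grip":60},{"translation":[26,4,5],"dr":[0,0,0],"grip":60},{"translation":[31,5,7],"dr":[0,0,0],"grip":60},{"translation":[36,5.7,8],"dr":[0,0,0],"grip":60}]'
python3 - <<'E'
from h import *
o=robot.get_obs(); print(inv(ST,o["ee_pos"]),o["joints"])
save(snapshot("scene"),"scene7.png",(240,170,430,330),4); save(snapshot("wrist"),"wrist7.png")
E
```

```text
time: 10.9
ee_pos: [0.6007, 0.0356, 0.0935]
tool_rot: [-2.841, -0.224, -1.16]
contact_force: [-3.2, 0.2, 4.6]
gripper_width: 0.0598
[-0.0326  0.0068  0.0935] [-0.0274  0.5575  2.2314  2.8184  0.4334 -1.4065]
```

View pics/scene7.png

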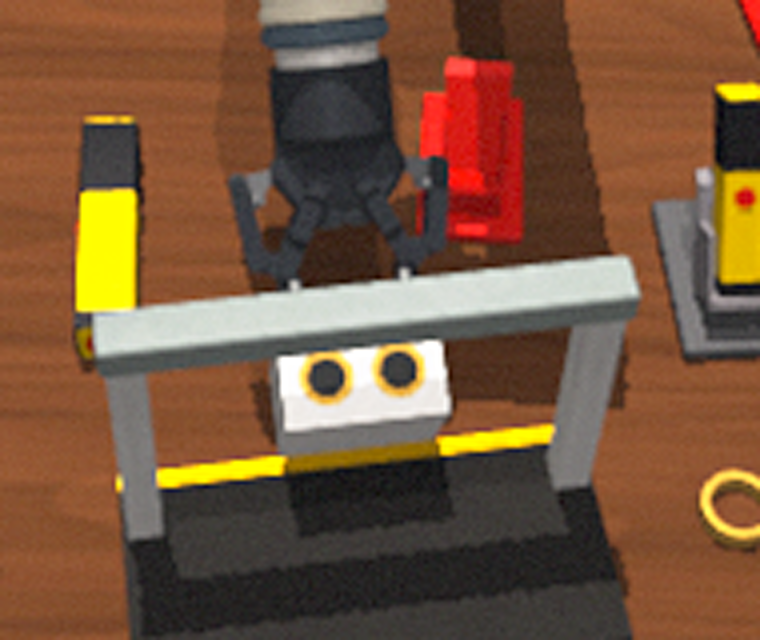

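View pics/wrist7.png

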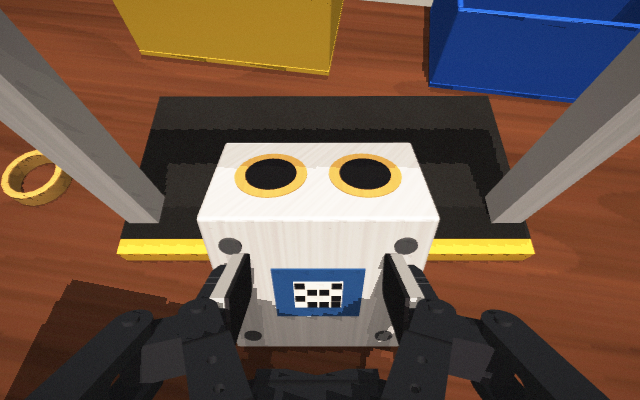

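Tipping well: the casting leans over the fence, squarely between the posts. Continue.

```bash
python3 -m crank '[{"translation":[5,0.8,2],"dr":[0,0,0],"grip":60},{"translation":[10,1.6,3],"dr":[0,0,0],"grip":60},{"translation":[15,2.4,5],"dr":[0,0,0],"grip":60},{"translation":[20,3.2,6],"dr":[0,0,0],"grip":60},{"translation":[24,3.8,7],"dr":[0,0,0],"grip":60},{"translation":[28,4.5,8],"dr":[0,0,0],"grip":60},{"translation":[32,5,9],"dr":[0,0,0],"grip":60}]'
python3 - <<'E'
from h import *
o=robot.get_obs(); print(inv(ST,o["ee_pos"]),o["joints"])
save(snapshot("scene"),"scene8.png",(240,170,430,330),4)
E
```

```text
time: 11.7
ee_pos: [0.6336, 0.0407, 0.1027]
tool_rot: [-2.841, -0.225, -1.161]
contact_force: [0.8, -0.0, -0.5]
gripper_width: 0.06
[0.0007 0.0067 0.1027] [-0.0134  0.554   2.1628  2.7867  0.3642 -1.3584]
```

View pics/scene8.png

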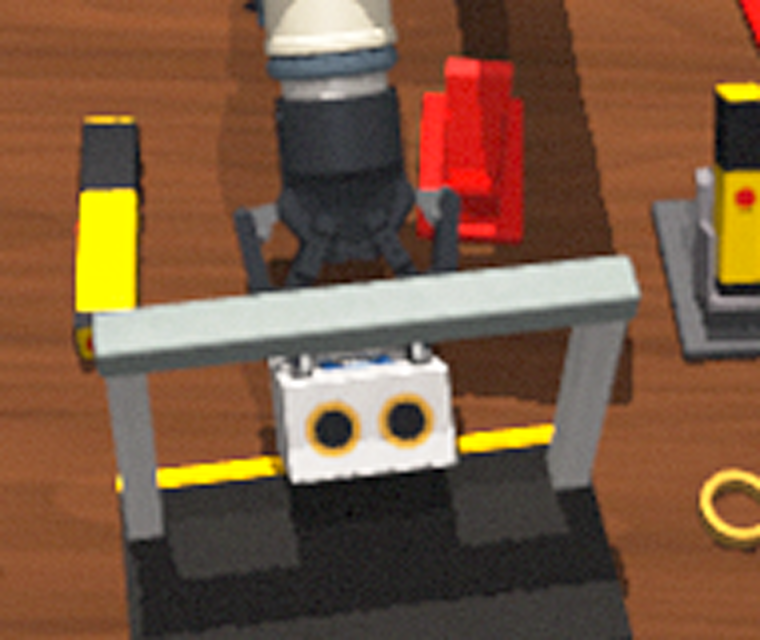

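```bash
python3 -m crank '[{"translation":[3,0.5,1],"dr":[0,0,0],"grip":60},{"translation":[5,0.8,1],"dr":[0,0,0],"grip":60},{"translation":[5,0.8,1],"dr":[0,0,0],"grip":60},{"translation":[5,0.8,1],"dr":[0,0,0],"grip":60}]'
python3 - <<'E'
from h import *
o=robot.get_obs(); print(inv(ST,o["ee_pos"]),o["joints"])
save(snapshot("scene"),"scene9.png",(240,170,430,330),4);save(snapshot("wrist"),"wrist9.png")
E
```

```text
time: 12.15
ee_pos: [0.6393, 0.0416, 0.104]
tool_rot: [-2.84, -0.225, -1.162]
contact_force: [-0.4, 0.4, -0.4]
gripper_width: 0.0597
[0.0064 0.0066 0.104 ] [-0.0113  0.555   2.1512  2.7815  0.3548 -1.3507]
```

View pics/scene9.png

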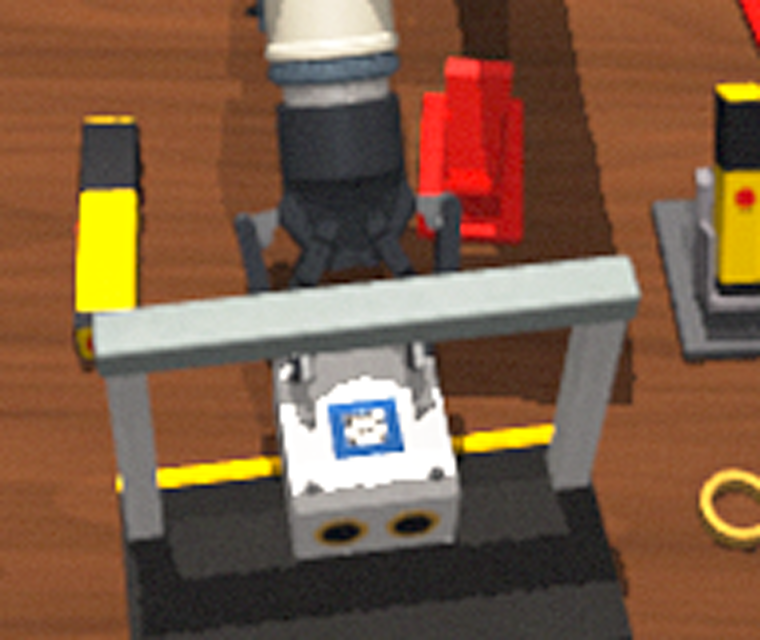

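View pics/wrist9.png

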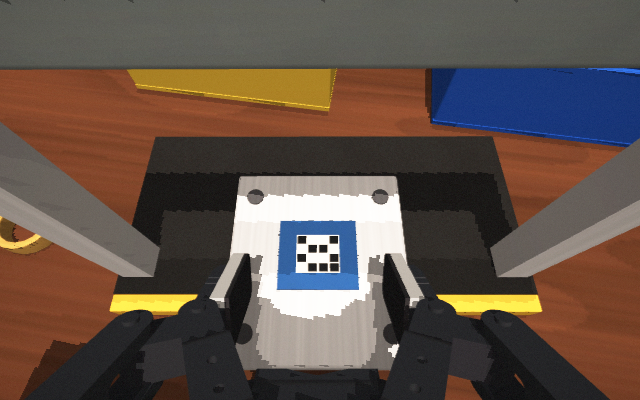

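Casting has fallen flat, plate up at (318,255) in the wrist view. Measure the plate in scene + wrist views.

Run:
```python
from h import *
U={}
for n,roi in (("scene",(310,240,360,295)),("wrist",(230,200,400,330))):
    s=snapshot(n); x0,y0,x1,y1=roi; hsv=cv2.cvtColor(s["image"][y0:y1,x0:x1],cv2.COLOR_BGR2HSV)
    m=cv2.inRange(hsv,(95,120,50),(125,255,255)); m=cv2.morphologyEx(m,cv2.MORPH_CLOSE,np.ones((15,15)))
    c=max(cv2.findContours(m,0,1)[0],key=cv2.contourArea)+np.array([[x0,y0]]); b=cv2.boxPoints(cv2.minAreaRect(c)); u=b.mean(0); U[n]=(s,u)
    print(n,u,onz(s,u,.076),inv(ST,onz(s,u,.076)),[inv(ST,onz(s,p,.076))[:2] for p in b])
print(tri(*U["scene"],*U["wrist"]))
```

```text
scene [330.9385 276.5077] [0.654  0.0448 0.076 ] [0.0214 0.0076 0.076 ] [array([ 0.0031, -0.0126]), array([0.0026, 0.0295]), array([0.0394, 0.0274]), array([ 0.0399, -0.0138])]
wrist [317.5 255. ] [0.6525 0.0441 0.076 ] [0.0198 0.0071 0.076 ] [array([0.0406, 0.031 ]), array([ 0.0406, -0.0168]), array([ 0.0009, -0.0147]), array([0.0009, 0.0288])]
(array([0.653 , 0.0445, 0.0743]), np.float64(0.0007210110291321178))
```

```bash
python3 -m crank '[{"translation":[-15,-2,15],"dr":[0,0,0],"grip":60},{"translation":[-40,-6,40],"dr":[0,0,0],"grip":60},{"translation":[-70,-11,70],"dr":[0,0,0],"grip":60},{"translation":[-100,-16,100],"dr":[0,0,0],"grip":60},{"translation":[-130,-16,130],"dr":[0,0,0],"grip":60},{"translation":[-150,-10,145],"dr":[0,0,0],"grip":60}]'
python3 - <<'E'
from pl import *
sz=np.array([-np.sin(np.radians(35)),0,np.cos(np.radians(35))])
t=np.radians(16); tz=np.array([np.sin(t),0,-np.cos(t)])
P=np.array([.04,0,.032])+.114*sz+.019*tz-.11*tz
P=fr(SD,*P); print("hover",P)
plan(P,ori(SD[1],16),24,[.65,.3,2.1,-.2,.6,-.8])
E
```

```text
time: 12.95
ee_pos: [0.5019, 0.0304, 0.239]
tool_rot: [-2.836, -0.226, -1.158]
contact_force: [0.6, 0.5, 0.7]
gripper_width: 0.0599
hover [0.4219 0.2884 0.2129]
q [-0.06   0.071  2.368  1.925  0.173 -0.513] [0.5019 0.0304 0.239 ]
goal [ 0.6615  0.1815  2.0778 -0.2504  0.6631 -0.8034] 8.880288260139736e-29
1 [-0.03  0.08  2.36  1.83  0.19 -0.53] [ 4. 22.  2.] [-3.  -0.8  6.9]
2 [ 0.    0.08  2.34  1.74  0.21 -0.54] [ 6. 43.  4.] [-6.  -1.5 13.8]
3 [ 0.03  0.08  2.33  1.65  0.23 -0.55] [ 6. 65.  4.] [-9.  -2.3 20.7]
4 [ 0.06  0.09  2.32  1.56  0.25 -0.56] [ 5. 86.  5.] [-12.1  -3.1  27.5]
5 [ 0.09  0.09  2.31  1.47  0.28 -0.57] [  2. 106.   4.] [-15.1  -3.9  34.4]
6 [ 0.12  0.1   2.3   1.38  0.3  -0.59] [ -2. 125.   3.] [-18.1  -4.6  41.2]
7 [ 0.15  0.1   2.28  1.29  0.32 -0.6 ] [ -8. 143.   1.] [-21.1  -5.4  48. ]
8 [ 0.18  0.11  2.27  1.2   0.34 -0.61] [-14. 160.  -1.] [-24.2  -6.1  54.8]
9 [ 0.21  0.11  2.26  1.11  0.36 -0.62] [-22. 176.  -3.] [-27.4  -6.9  61.6]
10 [ 0.24  0.12  2.25  1.02  0.38 -0.63] [-30. 190.  -6.] [-30.5  -7.6  68.3]
11 [ 0.27  0.12  2.24  0.93  0.4  -0.65] [-
[... 348 characters left out ...]
6 [ 0.42  0.14  2.17  0.47  0.5  -0.71] [-75. 242. -27.] [-51.3 -11.  107.2]
17 [ 0.45  0.15  2.16  0.38  0.52 -0.72] [-81. 245. -29.] [-55.2 -11.4 113.4]
18 [ 0.48  0.15  2.15  0.29  0.54 -0.73] [-85. 248. -31.] [-59.2 -11.7 119.4]
19 [ 0.51  0.16  2.14  0.2   0.56 -0.74] [-87. 250. -33.] [-63.4 -11.9 125.3]
20 [ 0.54  0.16  2.13  0.11  0.58 -0.76] [-89. 252. -34.] [-67.8 -12.  131.1]
21 [ 0.57  0.17  2.11  0.02  0.6  -0.77] [-89. 253. -33.] [-72.5 -12.  136.6]
22 [ 0.6   0.17  2.1  -0.07  0.62 -0.78] [-87. 254. -32.] [-77.3 -11.9 142. ]
23 [ 0.63  0.18  2.09 -0.16  0.64 -0.79] [-84. 256. -30.] [-82.5 -11.6 147.1]
24 [ 0.66  0.18  2.08 -0.25  0.66 -0.8 ] [-80. 258. -26.] [-87.9 -11.2 151.9]
```

```bash
python3 -m crank '[{"translation":[4,22,5],"dr":[-3,-0.8,6.9],"grip":60},{"translation":[6,43,8],"dr":[-6,-1.5,13.8],"grip":60},{"translation":[6,65,10],"dr":[-9,-2.3,20.7],"grip":60},{"translation":[5,86,10],"dr":[-12.1,-3.1,27.5],"grip":60},{"translation":[2,106,10],"dr":[-15.1,-3.9,34.4],"grip":60},{"translation":[-2,125,10],"dr":[-18.1,-4.6,41.2],"grip":60},{"translation":[-8,143,10],"dr":[-21.1,-5.4,48],"grip":60},{"translation":[-14,160,10],"dr":[-24.2,-6.1,54.8],"grip":60}]'
python3 - <<'E'
from pl import *
sz=np.array([-np.sin(np.radians(35)),0,np.cos(np.radians(35))])
t=np.radians(16); tz=np.array([np.sin(t),0,-np.cos(t)])
P=np.array([.04,0,.032])+.114*sz+.019*tz-.11*tz
P=fr(SD,*P); print("hover",P)
plan(P,ori(SD[1],16),16,[.65,.3,2.1,-.2,.6,-.8])
E
```

```text
time: 13.75
ee_pos: [0.4872, 0.191, 0.2488]
tool_rot: [-2.341, -1.761, -1.064]
contact_force: [0.1, 0.0, -0.7]
gripper_width: 0.0599
hover [0.4219 0.2884 0.2129]
q [ 0.168  0.09   2.253  1.103  0.361 -0.521] [0.4872 0.191  0.2488]
goal [ 0.6491  0.1825  2.0757 -0.246   0.6619 -0.819 ] 1.4955186986167536e-28
1 [ 0.2   0.1   2.24  1.02  0.38 -0.54] [-7. 14. -4.] [-3.3 -0.7  6.6]
2 [ 0.23  0.1   2.23  0.93  0.4  -0.56] [-15.  27.  -8.] [-6.7 -1.5 13.1]
3 [ 0.26  0.11  2.22  0.85  0.42 -0.58] [-23.  39. -12.] [-10.   -2.3  19.7]
4 [ 0.29  0.11  2.21  0.77  0.44 -0.6 ] [-31.  49. -16.] [-13.4  -3.1  26.1]
5 [ 0.32  0.12  2.2   0.68  0.46 -0.61] [-38.  58. -20.] [-16.9  -3.9  32.6]
6 [ 0.35  0.12  2.19  0.6   0.47 -0.63] [-45.  65. -24.] [-20.4  -4.8  38.9]
7 [ 0.38  0.13  2.18  0.51  0.49 -0.65] [-52.  71. -28.] [-24.   -5.7  45.3]
8 [ 0.41  0.14  2.16  0.43  0.51 -0.67] [-58.  76. -31.] [-27.6  -6.6  51.5]
9 [ 0.44  0.14  2.15  0.34  0.53 -0.69] [-63.  80. -34.] [-31.3  -7.5  57.7]
10 [ 0.47  0.15  2.14  0.26  0.55 -0.71] [-67.  84. -37.] [-35.   -8.5  63.8]
11 [ 0.5   0.15  2.13  0.18  0.57 -0.73] [-70.  86. -39.] [-38.9  -9.5  69.8]
12 [ 0.53  0.16  2.12  0.09  0.59 -0.74] [-71.  88. -40.] [-42.9 -10.5  75.7]
13 [ 0.56  0.17  2.11  0.01  0.61 -0.76] [-72.  90. -40.] [-47.  -11.5  81.5]
14 [ 0.59  0.17  2.1  -0.08  0.62 -0.78] [-71.  92. -40.] [-51.2 -12.5  87.1]
15 [ 0.62  0.18  2.09 -0.16  0.64 -0.8 ] [-69.  95. -38.] [-55.5 -13.6  92.6]
16 [ 0.65  0.18  2.08 -0.25  0.66 -0.82] [-65.  97. -36.] [-60.  -14.7  98. ]
```

```bash
python3 -m crank '[{"translation":[-7,14,0],"dr":[-3.3,-0.7,6.6],"grip":60},{"translation":[-15,27,0],"dr":[-6.7,-1.5,13.1],"grip":60},{"translation":[-23,39,0],"dr":[-10,-2.3,19.7],"grip":60},{"translation":[-31,49,0],"dr":[-13.4,-3.1,26.1],"grip":60},{"translation":[-38,58,0],"dr":[-16.9,-3.9,32.6],"grip":60},{"translation":[-45,65,0],"dr":[-20.4,-4.8,38.9],"grip":60},{"translation":[-52,71,0],"dr":[-24,-5.7,45.3],"grip":60},{"translation":[-58,76,0],"dr":[-27.6,-6.6,51.5],"grip":60}]'
cat > hov.py <<'E'
from pl import *
sz=np.array([-np.sin(np.radians(35)),0,np.cos(np.radians(35))])
def grasp(back,a=16,l=.114):
    t=np.radians(a); tz=np.array([np.sin(t),0,-np.cos(t)])
    return fr(SD,*(np.array([.04,0,.032])+l*sz+.019*tz-back*tz))
E
python3 - <<'E'
from hov import *
plan(grasp(.11),ori(SD[1],16),8,[.65,.3,2.1,-.2,.6,-.8])
E
```

```text
time: 14.55
ee_pos: [0.4286, 0.267, 0.2486]
tool_rot: [1.201, 2.733, 0.616]
contact_force: [-0.2, -0.1, 0.2]
gripper_width: 0.0602
q [ 0.414  0.087  2.118  0.363  0.6   -0.595] [0.4286 0.267  0.2486]
goal [ 0.6498  0.189   2.062  -0.2441  0.669  -0.8209] 4.620119875766199e-28
1 [ 0.44  0.1   2.11  0.29  0.61 -0.62] [-4.  3. -7.] [-3.8 -1.2  5.9]
2 [ 0.47  0.11  2.1   0.21  0.62 -0.65] [ -7.   5. -13.] [-7.6 -2.4 11.8]
3 [ 0.5   0.13  2.1   0.14  0.63 -0.68] [ -9.   7. -19.] [-11.3  -3.6  17.7]
4 [ 0.53  0.14  2.09  0.06  0.63 -0.71] [-10.  10. -24.] [-15.1  -4.9  23.6]
5 [ 0.56  0.15  2.08 -0.02  0.64 -0.74] [-10.  12. -28.] [-18.8  -6.3  29.5]
6 [ 0.59  0.16  2.08 -0.09  0.65 -0.76] [-10.  15. -31.] [-22.6  -7.6  35.4]
7 [ 0.62  0.18  2.07 -0.17  0.66 -0.79] [ -9.  18. -34.] [-26.3  -9.   41.3]
8 [ 0.65  0.19  2.06 -0.24  0.67 -0.82] [ -7.  21. -36.] [-30.1 -10.5  47.2]
```

```bash
python3 -m crank '[{"translation":[-4,3,0],"dr":[-3.8,-1.2,5.9],"grip":60},{"translation":[-7,5,-5],"dr":[-7.6,-2.4,11.8],"grip":60},{"translation":[-9,7,-10],"dr":[-11.3,-3.6,17.7],"grip":60},{"translation":[-10,10,-15],"dr":[-15.1,-4.9,23.6],"grip":60},{"translation":[-10,12,-20],"dr":[-18.8,-6.3,29.5],"grip":60},{"translation":[-10,15,-25],"dr":[-22.6,-7.6,35.4],"grip":60},{"translation":[-9,18,-30],"dr":[-26.3,-9,41.3],"grip":60},{"translation":[-7,21,-33],"dr":[-30.1,-10.5,47.2],"grip":60}]'
python3 - <<'E'
from hov import *
print(robot.get_obs()["joints"])
delta(grasp(.11),ori(SD[1],16));delta(grasp(0),ori(SD[1],16))
s=snapshot("wrist");save(s,"wrist10.png")
# reproject expected scanner axis points
for l in (.0,.086,.14): print(proj(s,fr(SD,*(np.array([.04,0,.032])+l*sz))))
save(snapshot("scene"),"scene10.png")
E
```

```text
time: 15.35
ee_pos: [0.4213, 0.2879, 0.2153]
tool_rot: [-0.115, 2.86, 0.01]
contact_force: [0.2, -0.1, -0.5]
gripper_width: 0.0602
[ 0.6683  0.1918  2.0451 -0.2486  0.6879 -0.8077]
d mm [ 0.5  0.5 -2.4] dr deg [ 0.23  0.02 -0.28]
d mm [  30.8    2.8 -108.2] dr deg [ 0.23  0.02 -0.28]
[316.5529 205.8019]
[316.5642 204.802 ]
[316.5759 203.7804]
```

View pics/wrist10.png

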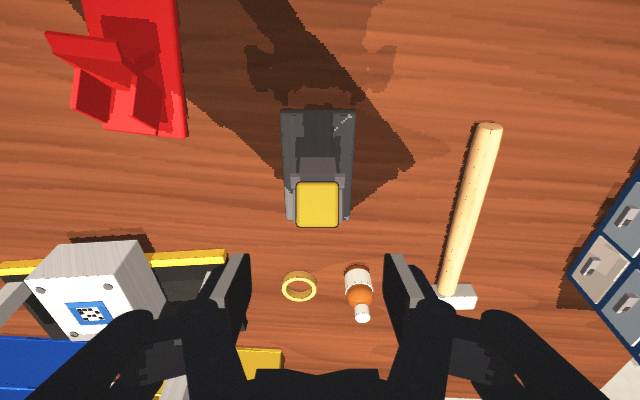

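View pics/scene10.png

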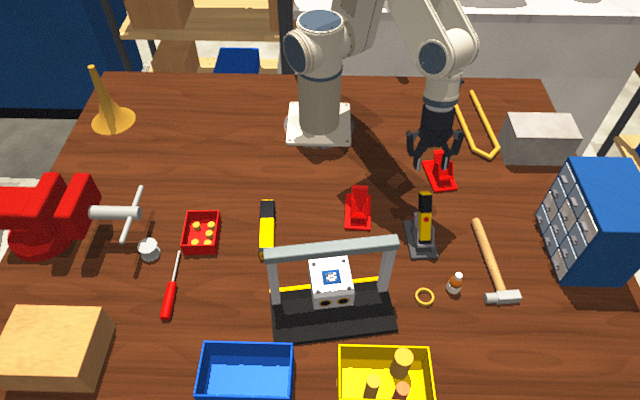

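```bash
python3 -m crank '[{"translation":[4,0,-20],"dr":[0.2,0,-0.3],"grip":60},{"translation":[11,1,-45],"dr":[0.2,0,-0.3],"grip":60},{"translation":[18,1.5,-68],"dr":[0.2,0,-0.3],"grip":60},{"translation":[25,2.2,-88],"dr":[0.2,0,-0.3],"grip":60},{"translation":[29,2.7,-102],"dr":[0.2,0,-0.3],"grip":60},{"translation":[31,3,-108],"dr":[0.2,0,-0.3],"grip":60},{"translation":[31,3,-108],"dr":[0.2,0,-0.3],"grip":60}]'
python3 - <<'E'
from hov import *
print(robot.get_obs()["joints"])
delta(grasp(0),ori(SD[1],16))
s=snapshot("wrist");save(s,"wrist11.png");s=snapshot("scene");save(s,"scene11.png",(370,150,470,270),5)
E
```

```text
time: 16.15
ee_pos: [0.4518, 0.2909, 0.1065]
tool_rot: [-0.101, 2.863, 0.016]
contact_force: [-0.3, 0.5, -0.4]
gripper_width: 0.06
[ 0.6309  0.4208  2.0598 -0.3409  0.4465 -0.7183]
d mm [ 0.3 -0.3  0.6] dr deg [-0.06 -0.13  0.24]
```

View pics/wrist11.png

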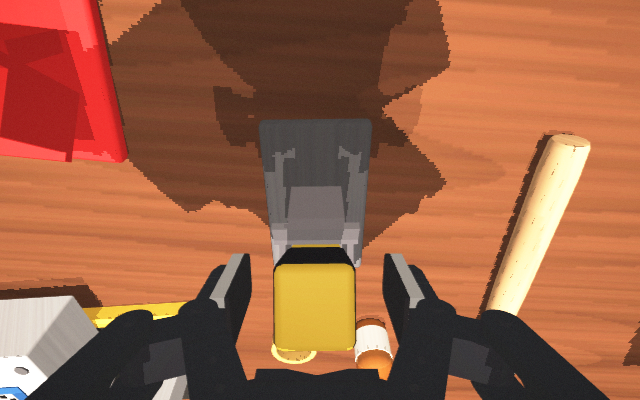

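View pics/scene11.png

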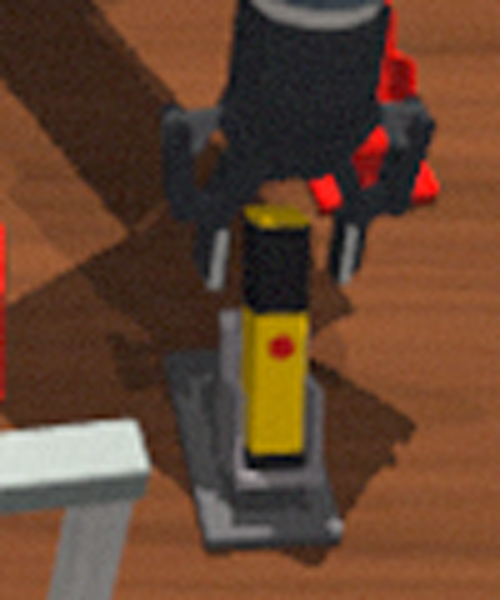

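```bash
python3 -m crank '[{"translation":[0,0,0],"dr":[0,0,0],"grip":10},{"translation":[0,0,0],"dr":[0,0,0],"grip":10},{"translation":[0,0,0],"dr":[0,0,0],"grip":10},{"translation":[0,0,0],"dr":[0,0,0],"grip":10},{"translation":[0,0,0],"dr":[0,0,0],"grip":10},{"translation":[0,0,0],"dr":[0,0,0],"grip":10}]'
python3 -c "
from hov import *
print(1000*sz[0]*np.cos(.075),1000*sz[0]*np.sin(.075),1000*sz[2])"
```

```text
time: 16.85
ee_pos: [0.4523, 0.2916, 0.1085]
tool_rot: [-0.102, 2.86, 0.018]
contact_force: [-1.8, -1.8, 6.1]
gripper_width: 0.0276
-571.9640086619114 -42.97791447432661 819.1520442889918
```

```bash
python3 -m crank '[{"translation":[-6,-0.4,8],"dr":[0,0,0],"grip":10},{"translation":[-14,-1.1,20],"dr":[0,0,0],"grip":10},{"translation":[-23,-1.7,33],"dr":[0,0,0],"grip":10},{"translation":[-34,-2.6,49],"dr":[0,0,0],"grip":10},{"translation":[-46,-3.4,66],"dr":[0,0,0],"grip":10},{"translation":[-57,-4.3,82],"dr":[0,0,0],"grip":10},{"translation":[-60,-4.5,110],"dr":[0,0,0],"grip":10},{"translation":[-60,-4.5,140],"dr":[0,0,0],"grip":10}]'
python3 - <<'E'
from hov import *
print(robot.get_obs()["joints"])
s=snapshot("wrist");save(s,"wrist12.png");s=snapshot("scene");save(s,"scene12.png",(340,80,480,270),3)
save(snapshot("top"),"top12.png")
E
```

```text
time: 17.65
ee_pos: [0.3903, 0.2864, 0.2492]
tool_rot: [-0.103, 2.862, 0.017]
contact_force: [0.8, 0.3, -2.0]
gripper_width: 0.0274
[ 0.7091  0.1     2.0605 -0.2349  0.7689 -0.7821]
```

View pics/wrist12.png

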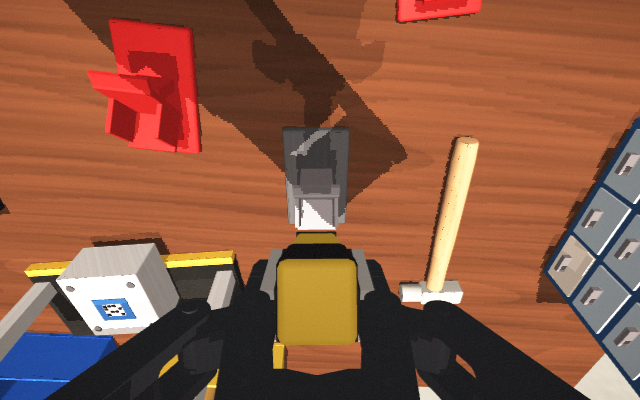

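View pics/scene12.png

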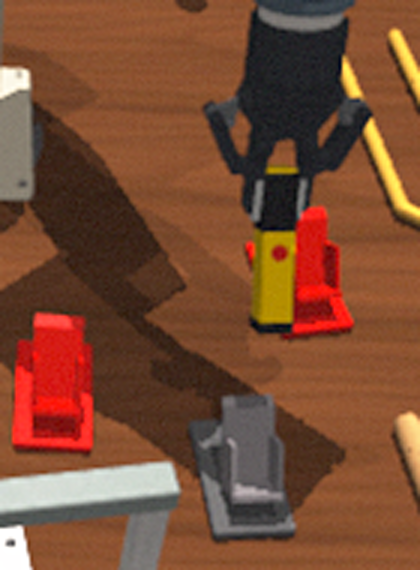

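View pics/top12.png

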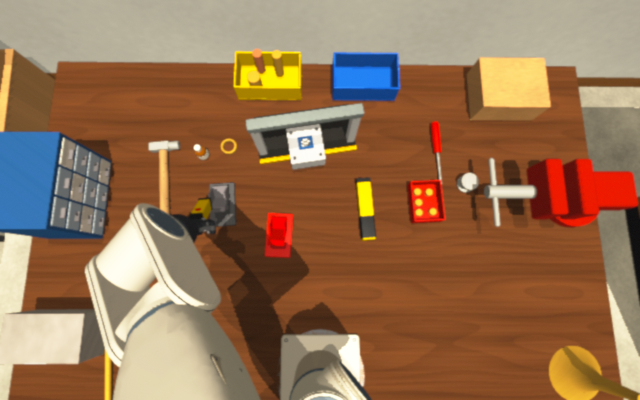

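```bash
cat >> hov.py <<'E'
OG=R.from_rotvec([-0.102,2.86,0.018]); PG=np.array([0.4523,0.2916,0.1085])
Xs=np.array([np.cos(np.radians(35)),0,np.sin(np.radians(35))])
Mh=R.from_euler('z',SD[1]).as_matrix()@np.array([Xs,[0,1,0],sz]).T
Ph=fr(SD,.04,0,.032)
RTS=OG.inv()*R.from_matrix(Mh); PTS=OG.inv().apply(Ph-PG)
def scanner(o):
    O=R.from_rotvec(o["tool_rot"]); return o["ee_pos"]+O.apply(PTS), O*RTS
def toolfor(P,Os):
    O=Os*RTS.inv(); return P-O.apply(PTS),O
E
python3 - <<'E'
from hov import *
o=robot.get_obs(); P,O=scanner(o); M=O.as_matrix()
print("lens",P,"z",M[:,2],"y",M[:,1], "PTS",PTS)
s=snapshot("scene"); im=s["image"].copy()
for q in [(a,b,0) for a in(-.015,.015) for b in (-.014,.014)]+[(a,b,.14) for a in(-.015,.015) for b in (-.014,.014)]+[(0,0,0)]:
    u=proj(s,P+M@np.array(q)); print(q,u.round(1)); cv2.circle(im,tuple(int(round(v)) for v in u),1,(255,0,255),-1)
save(im,"ov.png",(380,110,480,210),6)
E
```

```text
lens [0.4526 0.2916 0.1744] z [-0.5745 -0.0456  0.8173] y [-0.0753  0.9972  0.0027] PTS [-0.0364 -0.0009  0.0901]
(-0.015, -0.014, 0) [421.7 189.3]
(-0.015, 0.014, 0) [432.5 188.9]
(0.015, -0.014, 0) [424.8 192. ]
(0.015, 0.014, 0) [435.8 191.6]
(-0.015, -0.014, 0.14) [423.3 135.2]
(-0.015, 0.014, 0.14) [434.3 134.8]
(0.015, -0.014, 0.14) [426.5 136.7]
(0.015, 0.014, 0.14) [437.8 136.3]
(0, 0, 0) [428.7 190.4]
```

View pics/ov.png

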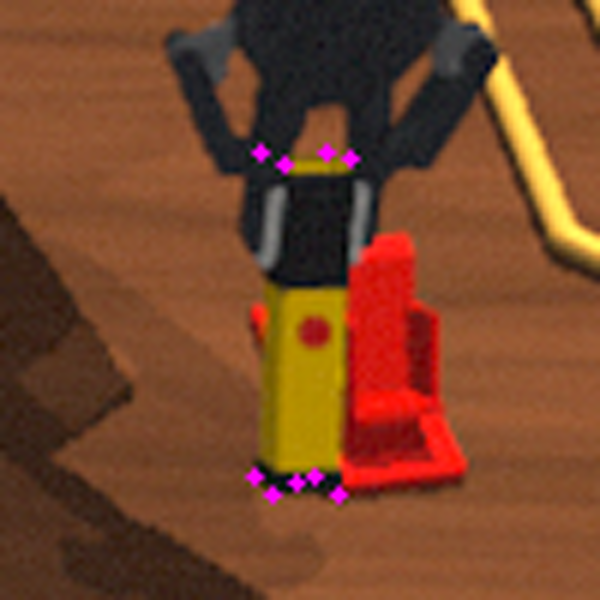

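```bash
cat >> hov.py <<'E'
PL=np.array([.653,.0445,.076])
def aim(d,lean,psi,up=0,back=0):
    a=np.radians(lean); M=R.from_euler('z',psi).as_matrix()@np.array([[np.cos(a),0,np.sin(a)],[0,1,0],[-np.sin(a),0,np.cos(a)]]).T
    return toolfor(PL+d*M[:,2]+np.array([-back*np.cos(psi),-back*np.sin(psi),up]),R.from_matrix(M))
E
python3 - <<'E'
from hov import *
for lean in(35,40):
  for psi in (.075,.158):
    P,O=aim(.08,lean,psi); print(lean,psi,P,inv(ST,P)); s=ik(P,O,[.1,.2,2.1,.1,.4,-1.6]); print(s[0].round(2),s[1]); delta(P,O)
P,O=aim(.08,35,.158,.06,.1);delta(P,O)
plan(P,O,9,[.1,.2,2.1,.1,.4,-1.6])
E
```

```text
35 0.075 [0.5475 0.0375 0.218 ] [-0.0849  0.017   0.218 ]
[ 0.07  0.23  2.    0.01  0.64 -1.58] 2.776105495187822e-24
d mm [ 155.6 -249.6  -31. ] dr deg [-0.05  0.04 -0.01]
35 0.158 [0.5484 0.0287 0.218 ] [-0.0854  0.0083  0.218 ]
[ 0.03  0.23  1.99  0.06  0.64 -1.73] 4.3183860429841626e-21
d mm [ 156.6 -258.3  -31. ] dr deg [-0.05  0.04  4.74]
40 0.075 [0.5355 0.0366 0.2083] [-0.0969  0.018   0.2083]
[ 0.07  0.2   2.08  0.01  0.49 -1.58] 7.998190536791315e-27
d mm [ 143.7 -250.5  -40.8] dr deg [ 0.33 -4.94 -0.01]
40 0.158 [0.5366 0.0269 0.2083] [-0.0973  0.0083  0.2083]
[ 0.02  0.21  2.08  0.1   0.49 -1.78] 5.232454493928232e-31
d mm [ 144.8 -260.2  -40.8] dr deg [ 0.53 -4.93  4.74]
d mm [  57.8 -274.    29. ] dr deg [-0.05  0.04  4.74]
q [ 0.708  0.101  2.06  -0.236  0.765 -0.781] [0.3918 0.287  0.2491]
goal [-0.0129 -0.0164  2.1035  0.069   0.7798 -1.7804] 1.3249872752239942e-18
1 [ 0.63  0.09  2.06 -0.2   0.77 -0.89] [ 15. -30.   3.] [-0.2  0.6  0.4]
2 [ 0.55  0.08  2.07 -0.17  0.77 -1.  ] [ 27. -60.   6.] [-0.3  1.   0.9]
3 [ 0.47  0.06  2.07 -0.13  0.77 -1.11] [ 37. -91.   9.] [-0.4  1.3  1.4]
4 [ 0.39  0.05  2.08 -0.1   0.77 -1.22] [  46. -121.   12.] [-0.3  1.5  1.9]
5 [ 0.31  0.04  2.08 -0.07  0.77 -1.34] [  52. -152.   15.] [-0.2  1.5  2.5]
6 [ 0.23  0.02  2.09 -0.03  0.77 -1.45] [  56. -183.   18.] [-0.1  1.4  3. ]
7 [ 0.15  0.01  2.09  0.    0.78 -1.56] [  59. -214.   22.] [-0.1  1.1  3.6]
8 [ 0.07 -0.    2.1   0.04  0.78 -1.67] [  59. -244.   25.] [-0.   0.6  4.2]
9 [-0.01 -0.02  2.1   0.07  0.78 -1.78] [  58. -274.   29.] [-0.   0.   4.7]
```

```bash
python3 -m crank '[{"translation":[10,-25,5],"dr":[0,0,0],"grip":10},{"translation":[22,-55,10],"dr":[0,0,0],"grip":10},{"translation":[35,-90,10],"dr":[0,0,0],"grip":10},{"translation":[46,-125,10],"dr":[0,0,0],"grip":10},{"translation":[57,-160,10],"dr":[0,0,0],"grip":10},{"translation":[67,-195,10],"dr":[0,0,0],"grip":10},{"translation":[77,-225,10],"dr":[0,0,0],"grip":10},{"translation":[85,-245,10],"dr":[0,0,0],"grip":10}]'
python3 - <<'E'
from hov import *
print(robot.get_obs()["joints"])
P,O=aim(.08,35,.075);delta(P,O)
s=snapshot("scene");save(s,"scene13.png")
E
```

```text
time: 18.65
ee_pos: [0.4757, 0.04, 0.2573]
tool_rot: [-0.1, 2.863, 0.019]
contact_force: [-0.7, -0.1, -2.3]
gripper_width: 0.0276
[ 0.0544  0.0521  2.0915  0.0112  0.7207 -1.5935]
d mm [ 71.7  -2.6 -39.3] dr deg [-0.03 -0.15  0.09]
```

View pics/scene13.png

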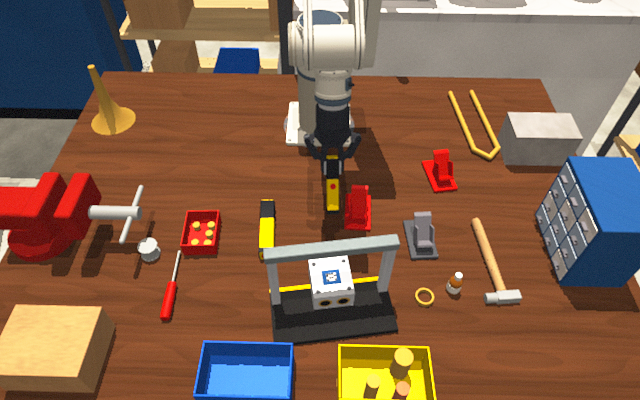

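```bash
python3 -m crank '[{"translation":[20,-1,-4],"dr":[0,0,0],"grip":10},{"translation":[38,-2,-12],"dr":[0,0,0],"grip":10},{"translation":[52,-2.6,-22],"dr":[0,0,0],"grip":10},{"translation":[62,-2.6,-31],"dr":[0,0,0],"grip":10},{"translation":[69,-2.6,-37],"dr":[0,0,0],"grip":10},{"translation":[72,-2.6,-39],"dr":[0,0,0],"grip":10},{"translation":[72,-2.6,-39],"dr":[0,0,0],"grip":10}]'
python3 - <<'E'
from hov import *
o=robot.get_obs(); P,O=scanner(o); print("plate in scanner",O.inv().apply(PL-P))
s=snapshot("scene");im=s["image"].copy()
for l in (0,-.05,-.08,.14):
    u=proj(s,P+O.apply([0,0,l])); print(l,u); cv2.circle(im,tuple(int(round(v)) for v in u),1,(255,0,255),-1)
save(im,"scene14.png",(260,150,420,310),4); save(snapshot("wrist"),"wrist14.png"); save(snapshot("top"),"top14.png",(230,80,390,230),4)
E
```

```text
time: 19.4
ee_pos: [0.5486, 0.0362, 0.2179]
tool_rot: [-0.1, 2.863, 0.017]
contact_force: [0.0, -0.5, -0.9]
gripper_width: 0.0271
plate in scanner [-0.0003  0.0015 -0.0793]
0 [329.6523 245.8206]
-0.05 [329.9944 265.1252]
-0.08 [330.196 276.503]
0.14 [328.6522 189.3812]
```

View pics/scene14.png

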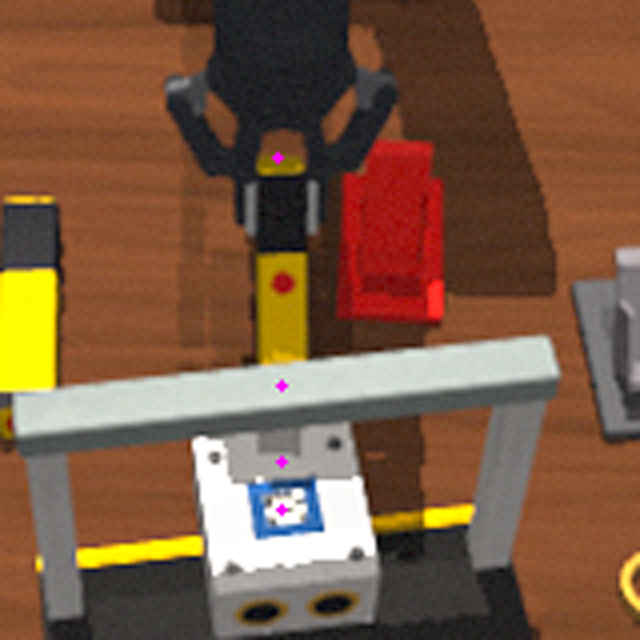

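View pics/wrist14.png

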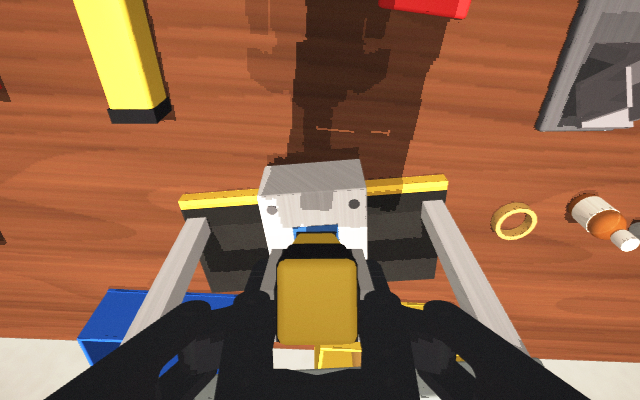

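Run:
```python
from hov import *
o=robot.get_obs(); P,O=scanner(o)
d=R.from_matrix(Mh).inv().apply(np.array([.4845,.2939,.0962])-Ph); print("dot local",d)
for n in("scene","top"):
    s=snapshot(n); print(n,"dot pred",proj(s,P+O.apply(d)),[proj(s,P+O.apply(np.array(q))).round(1) for q in [(a,b,.14) for a in(-.015,.015) for b in (-.014,.014)]])
```

```text
dot local [0.0142 0.0008 0.0684]
scene dot pred [329.9219 220.2477] [array([322.3, 187.8]), array([334.1, 187.4]), array([323. , 190.9]), array([335.2, 190.5])]
top dot pred [305.5762 151.0525] [array([313.1, 170.8]), array([301.5, 171.6]), array([312.3, 158.8]), array([300.5, 159.6])]
```

View pics/top14.png

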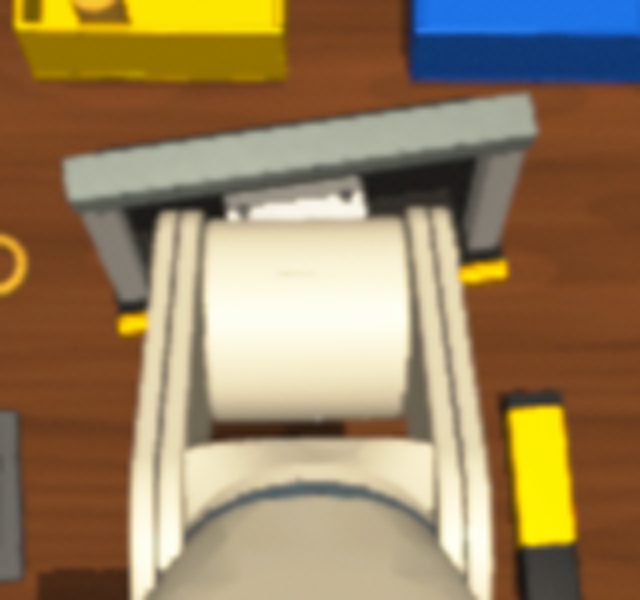

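```bash
H='x'; python3 -m crank '[{"translation":[0,0,0],"dr":[0,0,0],"grip":10},{"translation":[0,0,0],"dr":[0,0,0],"grip":10},{"translation":[0,0,0],"dr":[0,0,0],"grip":10},{"translation":[0,0,0],"dr":[0,0,0],"grip":10},{"translation":[0,0,0],"dr":[0,0,0],"grip":10},{"translation":[0,0,0],"dr":[0,0,0],"grip":10},{"translation":[0,0,0],"dr":[0,0,0],"grip":10},{"translation":[0,0,0],"dr":[0,0,0],"grip":10}]'
python3 -m crank '[{"translation":[0,0,0],"dr":[0,0,0],"grip":10},{"translation":[0,0,0],"dr":[0,0,0],"grip":10},{"translation":[0,0,0],"dr":[0,0,0],"grip":10},{"translation":[0,0,0],"dr":[0,0,0],"grip":10},{"translation":[0,0,0],"dr":[0,0,0],"grip":10},{"translation":[0,0,0],"dr":[0,0,0],"grip":10},{"translation":[0,0,0],"dr":[0,0,0],"grip":10},{"translation":[0,0,0],"dr":[0,0,0],"grip":10}]'
python3 - <<'E'
from hov import *
o=robot.get_obs(); P,O=scanner(o); print("plate in scanner",O.inv().apply(PL-P))
# if plate measure and scanner are off, second check: plate via scene now
s=snapshot("scene"); hsv=cv2.cvtColor(s["image"][240:295,310:360],cv2.COLOR_BGR2HSV)
m=cv2.morphologyEx(cv2.inRange(hsv,(95,120,50),(125,255,255)),cv2.MORPH_CLOSE,np.ones((15,15)))
c=max(cv2.findContours(m,0,1)[0],key=cv2.contourArea)+np.array([[310,240]]); u=cv2.boxPoints(cv2.minAreaRect(c)).mean(0); print(u,onz(s,u,.076))
E
```

```text
time: 20.45
ee_pos: [0.5488, 0.0361, 0.219]
tool_rot: [-0.1, 2.861, 0.017]
contact_force: [0.5, -0.2, -0.7]
gripper_width: 0.0273
time: 21.25
ee_pos: [0.5488, 0.0361, 0.219]
tool_rot: [-0.1, 2.861, 0.017]
contact_force: [-1.0, -0.7, -1.5]
gripper_width: 0.0275
plate in scanner [-0.0014  0.0017 -0.0801]
[330.9308 276.4462] [0.6538 0.0448 0.076 ]
```

```bash
python3 -m crank '[{"translation":[-12,0,8],"dr":[0,0,0],"grip":10},{"translation":[-35,1,22],"dr":[0,0,0],"grip":10},{"translation":[-60,3,36],"dr":[0,0,0],"grip":10},{"translation":[-80,15,40],"dr":[0,0,0],"grip":10},{"translation":[-92,45,40],"dr":[0,0,0],"grip":10},{"translation":[-104,80,40],"dr":[0,0,0],"grip":10},{"translation":[-116,115,40],"dr":[0,0,0],"grip":10},{"translation":[-126,150,40],"dr":[0,0,0],"grip":10}]'
python3 - <<'E'
from hov import *
for l in(.12,.09): P,O=toolfor(Ph+Mh[:,2]*l,R.from_matrix(Mh));delta(P,O)
E
```

```text
time: 22.1
ee_pos: [0.4221, 0.1872, 0.2593]
tool_rot: [-0.099, 2.86, 0.018]
contact_force: [1.1, -0.8, -1.6]
gripper_width: 0.0272
d mm [-38.4  99.2 -52.5] dr deg [-0.   -0.01  0.12]
d mm [-21.2 100.5 -77.1] dr deg [-0.   -0.01  0.12]
```

```bash
python3 -m crank '[{"translation":[-15,30,0],"dr":[0,0,0],"grip":10},{"translation":[-28,65,-3],"dr":[0,0,0],"grip":10},{"translation":[-38,92,-15],"dr":[0,0,0],"grip":10},{"translation":[-38,99,-35],"dr":[0,0,0],"grip":10},{"translation":[-38.4,99.2,-52.5],"dr":[0,0,0.1],"grip":10},{"translation":[-38.4,99.2,-52.5],"dr":[0,0,0.1],"grip":10},{"translation":[-38.4,99.2,-52.5],"dr":[0,0,0.1],"grip":10}]'
python3 - <<'E'
from hov import *
for l in(.08,.04,0): P,O=toolfor(Ph+Mh[:,2]*l,R.from_matrix(Mh));delta(P,O)
save(snapshot("wrist"),"wrist15.png"); save(snapshot("scene"),"scene15.png",(370,150,470,270),5)
E
```

```text
time: 22.8
ee_pos: [0.3837, 0.2864, 0.2069]
tool_rot: [-0.102, 2.861, 0.017]
contact_force: [-0.6, -0.4, -1.6]
gripper_width: 0.0273
d mm [ 22.9   1.8 -32.9] dr deg [ 0.02 -0.04  0.02]
d mm [ 45.7   3.5 -65.7] dr deg [ 0.02 -0.04  0.02]
d mm [ 68.6   5.2 -98.4] dr deg [ 0.02 -0.04  0.02]
```

View pics/wrist15.png

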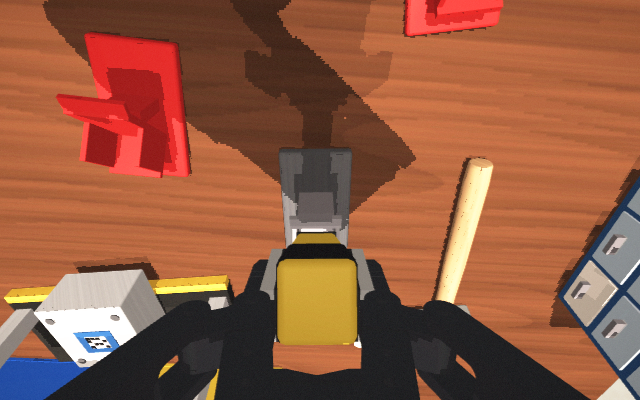

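View pics/scene15.png

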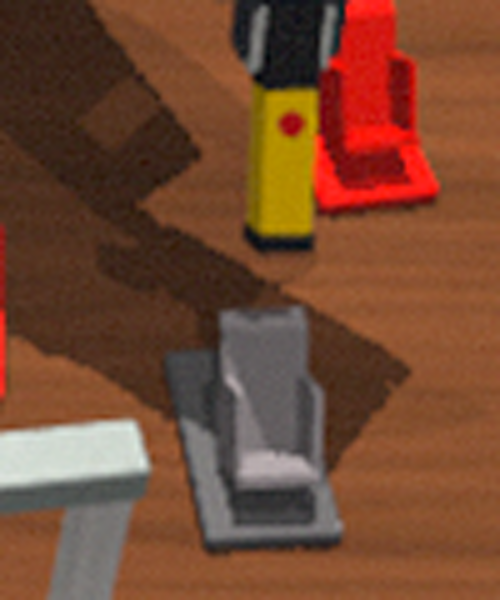

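```bash
python3 -m crank '[{"translation":[12,1,-14],"dr":[0,0,0],"grip":10},{"translation":[24,2,-31],"dr":[0,0,0],"grip":10},{"translation":[36,2.7,-48],"dr":[0,0,0],"grip":10},{"translation":[46,3.5,-63],"dr":[0,0,0],"grip":10},{"translation":[54,4.1,-75],"dr":[0,0,0],"grip":10},{"translation":[60,4.6,-84],"dr":[0,0,0],"grip":10}]'
python3 - <<'E'
from hov import *
P,O=toolfor(Ph,R.from_matrix(Mh));delta(P,O)
save(snapshot("scene"),"scene16.png",(370,150,470,270),5)
E
```

```text
time: 23.5
ee_pos: [0.4455, 0.2913, 0.1241]
tool_rot: [-0.099, 2.858, 0.02]
contact_force: [-0.7, 0.5, -1.1]
gripper_width: 0.0272
d mm [  6.8   0.3 -15.6] dr deg [-0.11  0.12  0.1 ]
```

View pics/scene16.png

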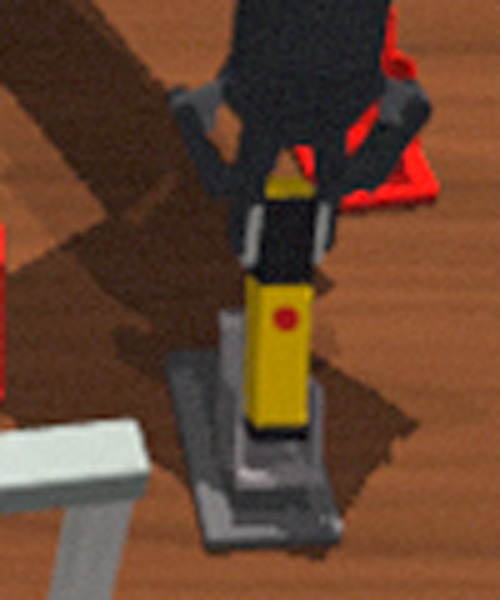

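```bash
python3 -m crank '[{"translation":[3,0.2,-6],"dr":[0,0,0],"grip":10},{"translation":[5.5,0.3,-11],"dr":[0,0,0],"grip":10},{"translation":[6.8,0.3,-14],"dr":[0,0,0],"grip":10},{"translation":[6.8,0.3,-15],"dr":[0,0,0],"grip":10},{"translation":[6.8,0.3,-15],"dr":[0,0,0],"grip":10}]'
python3 - <<'E'
from hov import *
P,O=toolfor(Ph,R.from_matrix(Mh));delta(P,O)
save(snapshot("scene"),"scene17.png",(370,150,470,270),5)
E
```

```text
time: 24.05
ee_pos: [0.4526, 0.2916, 0.1087]
tool_rot: [-0.099, 2.858, 0.02]
contact_force: [-1.4, -0.6, 4.1]
gripper_width: 0.0271
d mm [-0.3  0.  -0.2] dr deg [-0.09  0.13  0.09]
```

View pics/scene17.png

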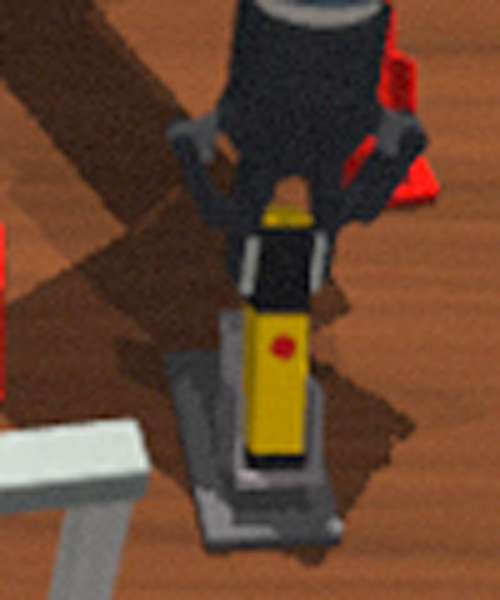

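Seated (force +4 N, image as at start). Release and retreat along the tool axis.

```bash
python3 -m crank '[{"translation":[0,0,0],"dr":[0,0,0],"grip":40},{"translation":[0,0,0],"dr":[0,0,0],"grip":60},{"translation":[0,0,0],"dr":[0,0,0],"grip":60},{"translation":[0,0,0],"dr":[0,0,0],"grip":60},{"translation":[0,0,0],"dr":[0,0,0],"grip":60}]'
python3 -m crank '[{"translation":[-4,0,15],"dr":[0,0,0],"grip":60},{"translation":[-11,-1,40],"dr":[0,0,0],"grip":60},{"translation":[-20,-2,70],"dr":[0,0,0],"grip":60},{"translation":[-29,-3,100],"dr":[0,0,0],"grip":60},{"translation":[-40,-3,135],"dr":[0,0,0],"grip":60},{"translation":[-80,-3,160],"dr":[0,0,0],"grip":60},{"translation":[-100,-3,170],"dr":[0,0,0],"grip":60},{"translation":[-100,-3,170],"dr":[0,0,0],"grip":60}]'
python3 - <<'E'
from hov import *
save(snapshot("scene"),"scene18.png"); save(snapshot("top"),"top18.png")
s=cv2.imread("pics/scene18.png"); save(s,"s18c.png",(260,150,460,320),4)
E
```

```text
time: 24.6
ee_pos: [0.4526, 0.2916, 0.1087]
tool_rot: [-0.099, 2.858, 0.02]
contact_force: [-0.7, 0.4, 0.4]
gripper_width: 0.0596
time: 25.4
ee_pos: [0.3513, 0.2889, 0.2803]
tool_rot: [-0.101, 2.856, 0.023]
contact_force: [0.4, -0.0, -0.5]
gripper_width: 0.0598
```

View pics/s18c.png

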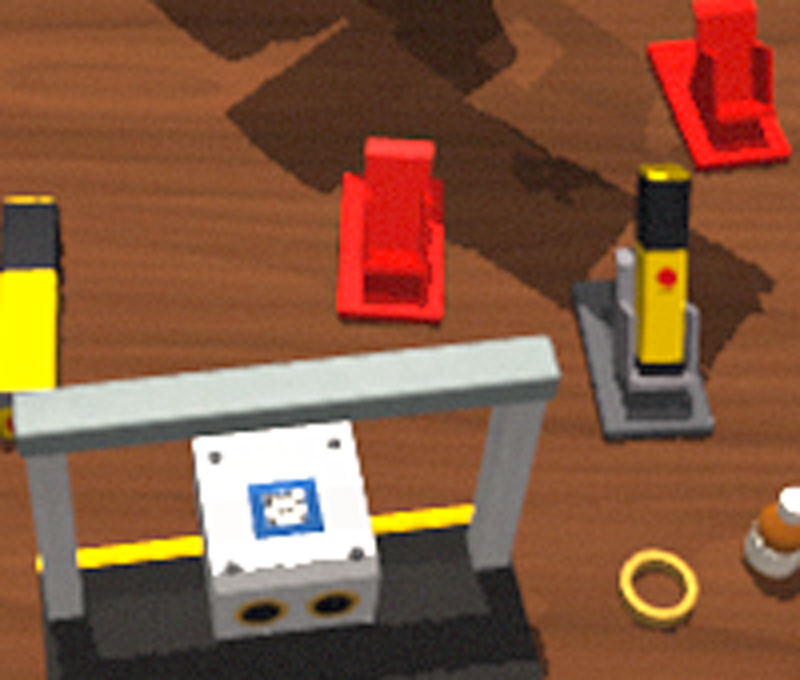

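View pics/scene18.png

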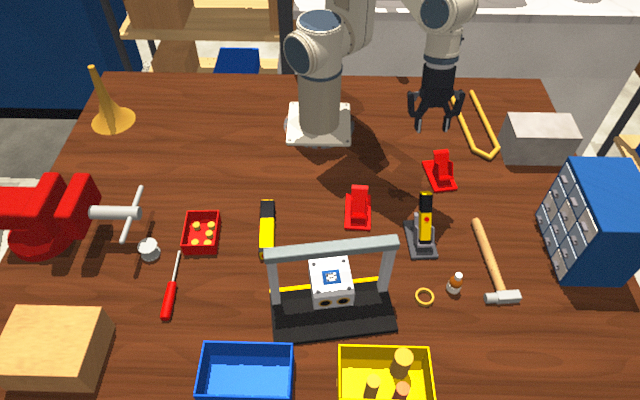

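```bash
python3 -c "
from cell import robot
print(robot.get_obs()['time']); print(robot.job_done())"
```

```text
25.5
the job is handed in; nothing more can be done
None
```

I handed the job in at 25.5 s of the 72 s. No verdict was reported, so what follows is from my own checks; none failed.

- **Squaring:** I slid the casting against the fence with two open fingers. The contact force jumped when it met the fence, and its top rear edge measured square to the fence. The front top edge read about 3 mm short of the fence line, which is close to the camera error.
- **Tipping:** Pushed high up, the casting fell flat on the pad with the plate up. The plate centre measured about 21 mm beyond the fence front, 7 mm off the middle and 74 mm high.
- **Scanning:** I took the small scanner from the grey stand and held it still for about 1.8 s with the lens 80 mm from the plate. The computed aim was within 2 mm of the plate centre. The lens was hidden behind the lamp bar in the scene view, so I checked the scanner's pose from its red dot and grip end instead. The dot was within 1 px. The grip end looked about 1.5 px off, but the fingers partly hid it.
- **Return:** The scanner is back in its stand and released, with its red dot within 0.5 px of where it started. The arm is clear, and in the last picture the other things look where they were at the start.

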